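# Show the foot of the tall green seal to the inspection reader

## Task

Start the inspection reader by pressing the green push button on its top all the way down and letting it come back up; then draw the tall green seal with the rounded top out of the wooden stand, leaving the other two seals standing in it. Turn the seal so that its flat foot looks squarely into the reader's round glass, centred on it and about 4 cm away, without the seal touching the reader. Finish while still holding the seal still there, raised in the gripper: do not put it down or let go.

Things in the scene. Friction and masses are not known exactly. Their poses are not given: they have to be found in the camera images.
- jade_center (a point): Centre (half-way up) of the tall green stone seal, 34 (its x) x 38 (its y) x 112 mm (its z, from flat foot to rounded top; sides flat up to 90 mm above the foot), 0.28 to 0.5 kg, loose. It stands upright in one of the stand's three sockets, foot 13 mm above the table, the lower 32 mm in the socket, about 2 to 3 mm of play; its centre is 69 mm above the table.
- jade_foot (a point): Centre of the flat foot of the green seal, 56 mm below jade_center along the seal's z axis; z points from the foot to the rounded top.
- mott_center (a point): Centre of the dark red-mottled seal with the rounded top, 34 x 38 x 86 mm, loose in another socket of the stand; leave it there.
- dark_center (a point): Centre of the dark red-mottled seal with the flat top, 35 x 36 x 68 mm, loose in another socket of the stand; leave it there.
- stand: Fixed wooden stand, 80 (x) x 214 (y) x 45 mm high, origin at the centre of its underside; three sockets 32 mm deep in a row along its y, at -65, 0 and +65 mm. The seals' axes are parallel to the stand's: grasp the green seal across its 34 mm (the stand's x), where nothing stands beside it.
- reader_window: Round glass, 50 mm across, in the inclined face (110 mm wide, 96 mm along the slope) of the fixed white reader. Origin on the face at the middle of the glass, 52 mm above the table (the glass stands 2.5 mm proud); z points squarely out of the glass, toward the robot's side and upward, 50 degrees above level; y is level along the face, x up the slope.
- reader_button_top (a point): Middle of the top face of the green spring push button, 26 mm across, pressed straight down. It is on the flat top of the reader, 80 mm above the table, behind the inclined face. The reader is 122 mm deep, 116 mm wide and 83 mm high without the button.
- reader_button (a joint): Travel of the push button: 0 m released, 0.006 m fully down; about 5 N holds it fully down, and its spring brings it back.
Things that resemble listed ones, but are neither listed nor needed, are in the scene too. What is shaped like the part that bears dark_center but pink or yellow is not meant.

How it is judged:
By the outcome, as a careful person would: the job done as asked, in the order asked, and still so for the second after the job is handed in, while the arm keeps its last pose, push and grip.
It also fails if it takes over 56 s, if anything falls off the work surface, if the arm or the gripper's body presses on something with over 40 N, if the wrist force passes 120 N, or if a joint passes its speed limit or range.

## Robot

A 7-joint arm with a two-finger parallel gripper is mounted at the origin on a cart in front of the work surface, level with it; the furniture and walls round the work are solid. World frame = base frame: x ahead of the robot, y to its left, z up, the work surface at z = 0. Lengths are in m, angles in rad, forces in N, time in s.
With the tool pointing down it reaches from about 0.4 to 0.85 m from the base axis. Payload 10.4 kg.
Tool frame: the origin (TCP) lies midway between the tips of the shut fingers; the grasp point (between the pads) lies 19 mm behind it; z points along the fingers, y is the line along which they close (so a half turn about z gives the same grasp; the last joint's range is limited). The gripper opens to 85 mm and grips with 20 to 120 N. Pads are 22 mm wide; open, the fingers measure 114 mm over their backs; the gripper's body (76 mm by 85 mm) begins 54 mm behind the grasp point. The pads swing forward as they close: fully open they stand 13 mm farther back than shut.
Start: joints at [-1.293, 0.332, -0.065, 1.46, 0.022, 1.35, -0.088], TCP at [0.185, 0.597, 0.209] pointing down, gripper open.
Joint ranges: [-2.6, 2.6], [-0.5, 2.12], [-1.47, 1.34], [0.16, 2.42], [-1.27, 4.41], [0.06, 2.06], [-2.6, 2.6]. Speed limits (rad/s): [2.22, 2.22, 2.79, 2.79, 3.14, 3.14, 3.14].

## Interface

Orientations are given as a unit quaternion [x, y, z, w].
In Python, from workcell import monitor, eyes, manip gives the robot as it stands.
- The arm moves only by the tool send_rows, never from a script. Its arguments are lists of equal length, an entry for each row: "offset": the shift along the tool's x, y, z in mm, a list of three; "roll": the turn about the tool's z in rad. In form: {"offset": [[tx, ty, tz], ...], "roll": [roll, ...]}. A call has exactly 5 rows; each row is the pose to reach, as a shift and turn from the pose commanded when the call began, along the tool's axes at that moment; what a row does not reach only later rows make up. A row lasts 1/12 s, in which the tool goes at most 41.7 mm and 7.16 degrees, less where a joint would pass 70% of its speed; a pose out of reach is approached as far as the arm can. A call with a gripper value outside its range is refused whole. "jaw" is the opening, from 0 (shut) to 1 (fully open), set as the call begins (left out, the last holds). The fingers move at their own pace and stop on an object; "newtons" is the grip in N (left out, the last holds). Time passes only in rows, so rows that repeat a pose let the fingers close, or fill a call up. It gives the time, the measured TCP pose, the force and the opening at its end, in the units of the state.
- monitor.get_obs(): the state, without advancing time (a new reading comes with each control period).
- eyes.camera(name): name is "scene" or "top"; returns (picture, depth): 480x640x3 uint8, blue, green, red; 480x640 float32, m along the optical axis (not along the pixel's ray), 0 where there is no reading.
- eyes.camera_params(name): a dict with "fovy" (degrees; the focal length in pixels is half the picture's height over the tangent of half this angle, whatever the lens; pixels are square), "cx", "cy" (the principal point, pixels), "R" (3x3) and "t" (3): a world point X has camera coordinates R X + t. Camera axes: x right, y down, z forward; pixel columns grow to the right and rows downward; lengths in m; the calibration is good to about 2 mm. A picture is of the moment at which its call begins. camera_params takes no time and is no camera call.
- manip.hand_in(): hands the job in, once; it reports no verdict.
The state is a dict: "clock": time; "joint_pos": joint angles; "joint_velocities": joint speeds; "tau": joint torques, N m; "position": TCP position; "ee_rot": TCP orientation; "ft_force": force on the tool from outside, world axes, zero at the start; "torque": the same for the moment, N m; "grip_width": opening from 0.0 (shut) to 1.0 (fully open).
Only numpy, scipy, OpenCV 4.12 (cv2) and the standard library are available. Lean on these libraries where they do the work, as an engineer would, in place of code of your own. Each camera call takes 0.05 s, during which the arm holds its last target. There are 200 camera calls.

## Working session

There is one attempt and no reset: what is moved stays moved. The work goes in short steps, Python scripts to look and compute and a tool call to move; the robot and the scene stay as the last step left them, time stands still between calls to the robot, and variables do not carry over. Pictures are saved under pics/ and viewed, on a budget of 10 in all, crops included, one or two more only if the job needs it, and the job is handed in when it is done.

Besides the shell and the picture viewer there is one more tool, called after "Call:" in YAML: its name, and indented under it one key for each argument. send_rows: Moves the arm, as the interface text tells. Its arguments: {"type":"object","properties":{"offset":{"type":"array"},"roll":{"type":"array"},"jaw":{"type":"number"},"newtons":{"type":"number"}},"required":["offset","roll"]}

```bash
mkdir -p pics
cat > h.py <<'E'
import numpy as np,cv2
from workcell import monitor,eyes,manip
def cam(n):
    im,d=eyes.camera(n);p=eyes.camera_params(n)
    f=240/np.tan(np.radians(p['fovy'])/2)
    v,u=np.mgrid[0:480,0:640]
    c=np.stack([(u-p['cx'])/f*d,(v-p['cy'])/f*d,d],-1)
    W=(c-np.array(p['t']))@np.array(p['R'])   # R^T (c-t)
    W[d==0]=np.nan
    return im,d,W
E
python3 - <<'E'
from h import *
for n in('scene','top'):
    im,d,W=cam(n);cv2.imwrite(f'pics/{n}0.png',im);np.save(f'{n}0.npy',W);p=eyes.camera_params(n);print(n,p)
print(monitor.get_obs())
E
```

```text
scene {'fovy': 43.71510161977081, 'cx': 325.3220127804101, 'cy': 234.79018423777288, 'R': array([[-0.99758454, -0.06868992,  0.0103333 ],
       [-0.06225173,  0.81807451, -0.57173318],
       [ 0.03081889, -0.57099544, -0.82037455]]), 't': array([0.59014412, 0.01343308, 1.51559085])}
top {'fovy': 52.12535346226274, 'cx': 319.509323688784, 'cy': 239.98899860457976, 'R': array([[ 0.01674246, -0.99953229, -0.02559069],
       [-0.98872283, -0.01274113, -0.14921405],
       [ 0.1488182 ,  0.02780031, -0.98847371]]), 't': array([0.10700937, 0.60507587, 1.13335011])}
{'clock': 0.1, 'joint_pos': array([-1.29263742,  0.33279978, -0.06468899,  1.46087529,  0.02161524,
        1.34989514, -0.08847282]), 'joint_velocities': array([-0.00043088, -0.00222015,  0.00181355, -0.00112148, -0.00033228,
        0.001602  ,  0.00166831]), 'tau': array([ 3.17060963e-03, -6.26737046e+01,  5.03929693e-02, -3.92431068e+01,
        1.63065159e-02,  6.75004529e-03, -6.05317814e-05]), 'position': array([0.1850596 , 0.59658627, 0.20839246]), 'ee_rot': array([ 1.49793647e-01,  9.88717074e-01, -6.38258314e-04, -5.77256553e-05]), 'ft_force': array([ 1.06524692,  0.18353806, -0.04618359]), 'torque': array([ 0.0244381 , -0.00463985, -0.02967771]), 'grip_width': 1.0001776357752412}
```

View pics/scene0.png

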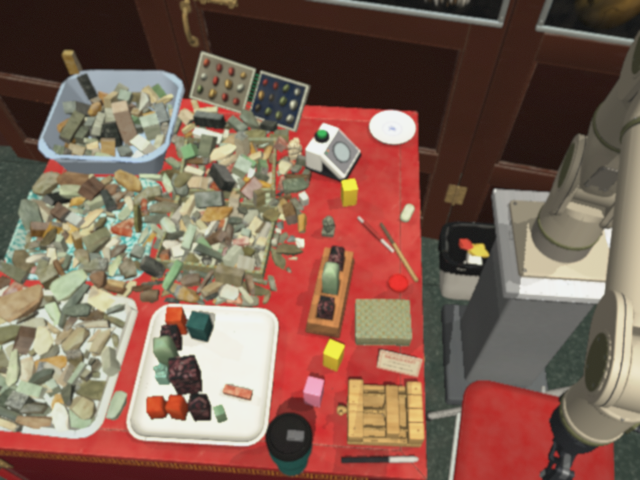

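View pics/top0.png

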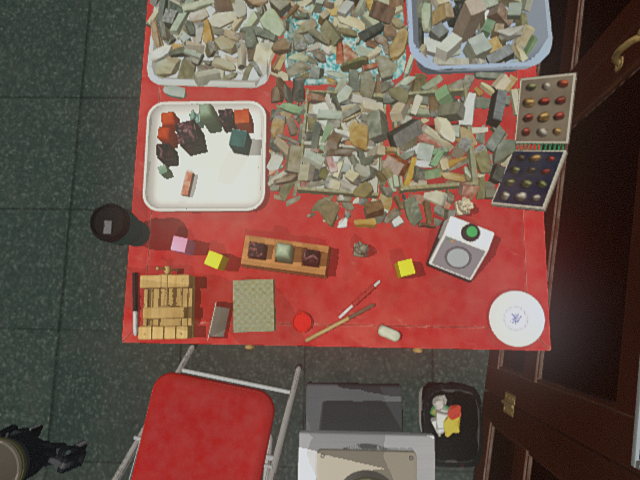

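The top view shows the stand at about (285,256), with the green seal in its middle socket at (285,252). The reader is at about (460,248), its button at (470,232) and its glass at (458,258). Next I'll measure these from depth.

Run:
```python
from h import *
W=np.load('top0.npy');im=cv2.imread('pics/top0.png');S=np.load('scene0.npy');ims=cv2.imread('pics/scene0.png')
def box(W,u0,u1,v0,v1): 
    m=np.zeros(W.shape[:2],bool);m[v0:v1,u0:u1]=1;return m
print('table z',np.nanmedian(W[290:305,350:370,2]), np.nanmedian(W[285:300,450:480,2]))
# stand top
for nm,Wc,b in(('top',W,(235,335,228,282)),('scene',S,(300,360,240,340))):
    m=box(Wc,*b)&(abs(Wc[...,2]-.045)<.006)
    r=cv2.minAreaRect(Wc[m][:,:2].astype(np.float32));print(nm,'stand',m.sum(),r,np.median(Wc[m][:,2]))
    m2=box(Wc,*b)&(Wc[...,2]>.062)
    n,l,s,c=cv2.connectedComponentsWithStats(m2.astype(np.uint8))
    for i in range(1,n):
        if s[i,4]>15:
            P=Wc[l==i];t=P[P[:,2]>P[:,2].max()-.012];print('  seal',c[i],s[i,4],P.max(0),np.median(t,0),cv2.minAreaRect(t[:,:2].astype(np.float32)))
# reader
for nm,Wc,I,b in(('top',W,im,(420,505,205,295)),('scene',S,ims,(300,365,115,185))):
    m=box(Wc,*b)&(Wc[...,2]>.012)
    hsv=cv2.cvtColor(I,cv2.COLOR_BGR2HSV)
    g=m&(hsv[...,0]>45)&(hsv[...,0]<85)&(hsv[...,1]>120)&(Wc[...,2]>.06)
    print(nm,'button',g.sum(),np.median(Wc[g],0),Wc[g].min(0),Wc[g].max(0))
    # plane fit inclined
    P=Wc[m&(Wc[...,2]>.025)&(Wc[...,2]<.072)]
    best=None;rng=np.random.default_rng(0)
    for k in range(500):
        a=P[rng.choice(len(P),3,0)];nn=np.cross(a[1]-a[0],a[2]-a[0])
        L=np.linalg.norm(nn)
        if L<1e-5: continue
        nn/=L;q=abs((P-a[0])@nn)<.003
        if abs(nn[2])<.5 or abs(nn[2])>.95: continue
        if best is None or q.sum()>best.sum(): best=q
    Q=P[best];c=Q.mean(0);nn=np.linalg.svd(Q-c)[2][2];nn*=np.sign(nn[2])
    print('  plane',len(Q),c,nn,'elev',np.degrees(np.arcsin(nn[2])),'az',np.degrees(np.arctan2(nn[1],nn[0])))
    mt=m&(abs(Wc[...,2]-.0805)<.012); 
    mr=m;print('  all',cv2.minAreaRect(Wc[mr][:,:2].astype(np.float32)))
big=np.vstack([cv2.resize(im[200:300,415:515],None,fx=6,fy=6,interpolation=cv2.INTER_CUBIC)])
cv2.imwrite('pics/reader.png',big)
```

```text
table z 0.0016223996208946795 0.0010198890503357217
top stand 1635 ((0.5465344190597534, 0.20557686686515808), (0.2102542221546173, 0.11533491313457489), 83.01986694335938) 0.045419953080094146
  seal [256.06  249.028] 250 [0.59381532 0.28197134 0.08756521] [0.5751382  0.26357987 0.08144127] ((0.5759927034378052, 0.26398956775665283), (0.03588423877954483, 0.03437424078583717), 83.2230453491211)
  seal [283.74744027 251.05802048] 293 [0.58854161 0.21753216 0.1306216 ] [0.57048702 0.19755628 0.12318938] ((0.5728529095649719, 0.19566553831100464), (0.031855508685112, 0.027454158291220665), 88.90736389160156)
  seal [310.62  256.296] 250 [0.57937839 0.15476325 0.10571422] [0.56013456 0.13557452 0.09735157] ((0.5597571730613708, 0.1356959491968155), (0.0316275916993618, 0.028936557471752167), 84.71409606933594)
scene stand 1430 ((0.5419301986694336, 0.21044744551181793), (0.22160382568836212, 0.11896739155054092), 83.14154815673828) 0.04523265071347345
  seal [332.67804154 266.98367953] 674 [0.58583838 0.22227858 0.13145502] [0.56858013 0.2001231  0.12327681] ((0.5688729882240295, 0.1991
[... 341 characters left out ...]
7] [ 0.61080013 -0.24223161  0.09998992] [ 0.62960832 -0.22212168  0.10641489]
  plane 990 [ 0.5621274  -0.20863746  0.04931277] [-0.60153563  0.23243767  0.76428242] elev 49.84319525015533 az 158.87311163698948
  all ((0.5909363627433777, -0.22851376235485077), (0.22064201533794403, 0.19934839010238647), 1.0476635694503784)
scene button 60 [ 0.6183748  -0.22409454  0.10013896] [ 0.60617302 -0.23827559  0.09061754] [ 0.63067629 -0.21411295  0.10762512]
  plane 548 [ 0.56053657 -0.20376974  0.04893573] [-0.58846501  0.24860903  0.76935199] elev 50.29573344021724 az 157.097382695942
  all ((0.6034645438194275, -0.20852255821228027), (0.24356237053871155, 0.18400342762470245), 85.9723129272461)
```

View pics/reader.png

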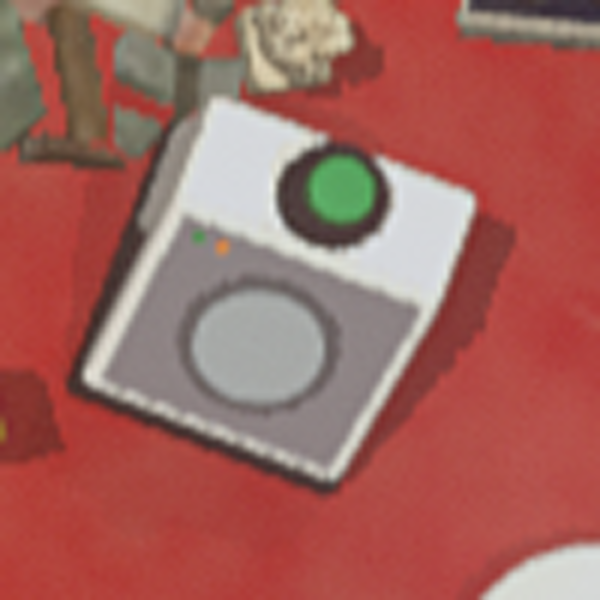

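The crop shows the reader turned about 20°. Its glass centre is at full-image pixel (458,257) and the button centre at (472,231). I'll triangulate both points and plan the kinematics.

```bash
ls
python3 - <<'E'
from h import *
def ray(n,u,v):
    p=eyes.camera_params(n);f=240/np.tan(np.radians(p['fovy'])/2);R=np.array(p['R'])
    d=R.T@np.array([(u-p['cx'])/f,(v-p['cy'])/f,1]);return -R.T@p['t'],d/np.linalg.norm(d)
def tri(a,b):
    (o1,d1),(o2,d2)=ray('top',*a),ray('scene',*b)
    s,t=np.linalg.lstsq(np.c_[d1,-d2],o2-o1,rcond=None)[0];p,q=o1+s*d1,o2+t*d2;return (p+q)/2,np.linalg.norm(p-q)
I={n:cv2.imread(f'pics/{n}0.png') for n in('top','scene')};W={n:np.load(n+'0.npy') for n in I}
bx={'top':(460,485,220,245),'scene':(310,335,120,145)}
gx={'top':(443,474,243,271),'scene':(330,357,135,168)}
B={};G={}
for n in I:
    h=cv2.cvtColor(I[n],cv2.COLOR_BGR2HSV)
    u0,u1,v0,v1=bx[n];m=(h[v0:v1,u0:u1,1]>100)&(h[v0:v1,u0:u1,0]>40)&(h[v0:v1,u0:u1,0]<90)
    y,x=np.nonzero(m);B[n]=(x.mean()+u0,y.mean()+v0);print(n,'btn px',B[n],m.sum(),'z',np.median(W[n][v0:v1,u0:u1][m],0),np.ptp(y),np.ptp(x))
    # white top depth
    w=W[n];r=(w[...,2]>.07)&(h[...,1]<40)&(h[...,2]>180);r[:,:300]=0;
    print('  flat top z',np.median(w[v0-15:v1+15,u0-15:u1+15][r[v0-15:v1+15,u0-15:u1+15]],0))
print('button',tri(B['top'],B['scene']))
for z in(.08,.09,.1):
    for n in I:
        o,d=ray(n,*B[n]);print(z,n,(o+d*(z-o[2])/d[2])[:2])
o,d=ray('top',458,257.2);print('glass top ray@.0536',o+d*(.0536-o[2])/d[2])
c=np.vstack([cv2.resize(I['scene'][110:190,295:375],None,fx=7,fy=7,interpolation=cv2.INTER_CUBIC)])
c2=cv2.resize(I['top'][225:285,235:335],None,fx=5.6,fy=5.6,interpolation=cv2.INTER_CUBIC)
cv2.imwrite('pics/crop2.png',c)
E
```

```text
h.py
pics
scene0.npy
top0.npy
top btn px (np.float64(471.24742268041234), np.float64(231.17525773195877)) 97 z [ 0.6197842  -0.23096907  0.1026975 ] 10 10
  flat top z [ 0.61690614 -0.22234594  0.08071339]
scene btn px (np.float64(321.39130434782606), np.float64(134.2463768115942)) 69 z [ 0.61898469 -0.22419084  0.09935653] 8 9
  flat top z [ 0.61459109 -0.20780245  0.08018053]
button (array([ 0.62048502, -0.23417164,  0.09026984]), np.float64(0.002834318215505567))
0.08 top [ 0.62368103 -0.23737065]
0.08 scene [ 0.6197739  -0.24370953]
0.09 top [ 0.62195261 -0.23454237]
0.09 scene [ 0.61911353 -0.23393514]
0.1 top [ 0.62022419 -0.2317141 ]
0.1 scene [ 0.61845317 -0.22416074]
glass top ray@.0536 [ 0.56551887 -0.21198901  0.0536    ]
```

View pics/crop2.png

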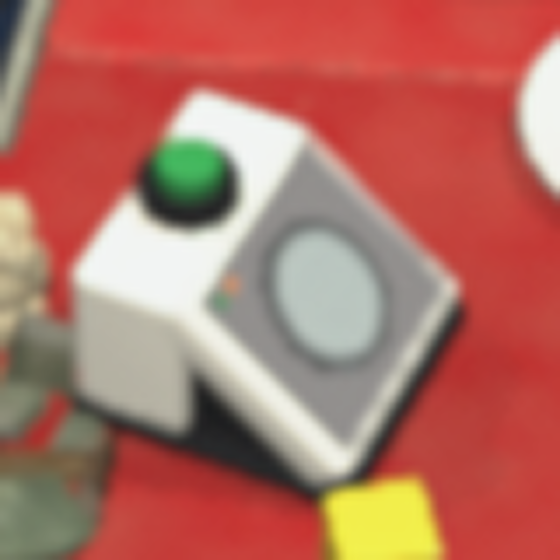

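```bash
cat >> h.py <<'E'
from scipy.spatial.transform import Rotation as Ro
def ray(n,u,v):
    p=eyes.camera_params(n);f=240/np.tan(np.radians(p['fovy'])/2);R=np.array(p['R'])
    d=R.T@np.array([(u-p['cx'])/f,(v-p['cy'])/f,1]);return -R.T@p['t'],d/np.linalg.norm(d)
def tri(a,b):
    (o1,d1),(o2,d2)=ray('top',*a),ray('scene',*b)
    s,t=np.linalg.lstsq(np.c_[d1,-d2],o2-o1,rcond=None)[0];p,q=o1+s*d1,o2+t*d2;return (p+q)/2,np.linalg.norm(p-q)
def goto(tgt,az):
    """print tool-frame mm offset and roll to reach TCP tgt with tool y at azimuth az (deg)"""
    o=monitor.get_obs();R=Ro.from_quat(o['ee_rot']).as_matrix()
    d=R.T@(np.array(tgt)-o['position'])*1000;a=np.degrees(np.arctan2(R[1,1],R[0,1]))
    print('t',o['clock'],'pos',o['position'].round(4),'yaz',a.round(1),'j',o['joint_pos'].round(2),'F',o['ft_force'].round(1),'w',round(o['grip_width'],3))
    print('  offset mm',d.round(1),'roll',np.radians((a-az+180)%360-180).round(3))
E
python3 - <<'E'
from h import *
print('glass tri',tri((458,257.2),(341.9,151.9)))
W=np.load('top0.npy').reshape(-1,3);W=W[np.isfinite(W).all(1)]
C=np.array([.566,.1995]);a=np.radians(-7);ex=np.array([np.cos(a),np.sin(a)]);ey=np.array([-np.sin(a),np.cos(a)])
q=(W[:,:2]-C)@np.c_[ex,ey]
print('max z in stand frame grid; rows x, cols y -70..70')
for x in range(-160,161,20):
    r=[]
    for y in range(-80,81,20):
        m=(abs(q[:,0]*1000-x)<10)&(abs(q[:,1]*1000-y)<10);r.append(int(1000*np.percentile(W[m,2],97)) if m.any() else -1)
    print(x,r)
goto([.62,-.232,.16],73)
A=np.array([.185,.597]);B=np.array([.62,-.232])
for s in np.linspace(0,1,10):
    c=A+s*(B-A);m=np.linalg.norm(W[:,:2]-c,axis=1)<.07
    print(s.round(2),c,W[m,2].max().round(3) if m.any() else None)
E
```

```text
glass tri (array([ 0.56390234, -0.21253511,  0.04992431]), np.float64(0.004126770181615919))
max z in stand frame grid; rows x, cols y -70..70
-160 [15, 14, 15, 3, 45, 46, 45, 45, 45]
-140 [15, 14, 14, 4, 43, 44, 45, 45, 45]
-120 [4, 15, 3, 4, 42, 46, 46, 44, 46]
-100 [3, 5, 4, 5, 4, 46, 46, 46, 44]
-80 [5, 6, 3, 4, 5, 46, 45, 45, 44]
-60 [5, 5, 5, 5, 5, 44, 44, 43, 40]
-40 [48, 47, 46, 46, 48, 47, 46, 46, 46]
-20 [93, 94, 87, 107, 108, 90, 77, 84, 83]
0 [100, 103, 92, 125, 128, 120, 81, 84, 85]
20 [96, 98, 90, 121, 126, 120, 81, 85, 85]
40 [47, 48, 51, 48, 48, 48, 48, 48, 48]
60 [3, 4, 4, 4, 4, 4, 4, 4, 4]
80 [4, 4, 5, 4, 5, 4, 5, 4, 5]
100 [39, 4, 8, 4, 5, 5, 3, 5, 6]
120 [50, 48, 15, 4, 5, 6, 6, 4, 22]
140 [45, 14, 10, 8, 23, 19, 16, 9, 24]
160 [26, 22, 33, 38, 35, 17, 19, 18, 24]
t 0.1 pos [0.1851 0.5966 0.2084] yaz 72.8 j [-1.29  0.33 -0.06  1.46  0.02  1.35 -0.09] F [ 1.1  0.2 -0. ] w 1.0
  offset mm [-660.9 -662.5   49.3] roll -0.004
0.0 [0.185 0.597] 0.479
0.11 [0.23333333 0.50488889] 0.479
0.22 [0.28166667 0.41277778] -0.295
0.33 [0.33       0.32066667] 0.06
0.44 [0.37833333 0.22855556] 0.049
0.56 [0.42666667 0.13644444] 0.019
0.67 [0.475      0.04433333] 0.017
0.78 [ 0.52333333 -0.04777778] 0.076
0.89 [ 0.57166667 -0.13988889] 0.086
1.0 [ 0.62  -0.232] 0.108
```

Call:
send_rows:
  offset:
    - [-26.4, -26.4, 0]
    - [-52.8, -52.8, 0]
    - [-79.2, -79.2, 0]
    - [-105.6, -105.6, 0]
    - [-132, -132, 0]
  roll: [0, 0, 0, 0, 0]
  jaw: 0

```text
clock: 0.52
position: [0.2726, 0.4299, 0.2087]
ee_rot: [0.15, 0.989, -0.0, -0.0]
ft_force: [1.4, -0.0, -0.5]
grip_width: 0.297
```

Call:
send_rows:
  offset:
    - [-26.4, -26.4, 0]
    - [-52.8, -52.8, 0]
    - [-79.2, -79.2, 0]
    - [-105.6, -105.6, 0]
    - [-132, -132, 0]
  roll: [0, 0, 0, 0, 0]

```text
clock: 0.93
position: [0.3594, 0.2647, 0.2089]
ee_rot: [0.15, 0.989, 0.0, -0.0]
ft_force: [1.0, -0.1, -0.0]
grip_width: 0.0
```

Call:
send_rows:
  offset:
    - [-26.4, -26.4, 0]
    - [-52.8, -52.8, 0]
    - [-79.2, -79.2, 0]
    - [-105.6, -105.6, 0]
    - [-132, -132, 0]
  roll: [0, 0, 0, 0, 0]

```text
clock: 1.35
position: [0.4464, 0.0995, 0.209]
ee_rot: [0.15, 0.989, 0.0, -0.0]
ft_force: [2.2, 0.7, -1.1]
grip_width: -0.005
```

Call:
send_rows:
  offset:
    - [-26.4, -26.4, 0]
    - [-52.8, -52.8, 0]
    - [-79.2, -79.2, 0]
    - [-105.6, -105.6, 0]
    - [-132, -132, 0]
  roll: [0, 0, 0, 0, 0]

```text
clock: 1.77
position: [0.5334, -0.0655, 0.2091]
ee_rot: [0.15, 0.989, 0.0, 0.0]
ft_force: [0.6, 0.7, -0.3]
grip_width: 0.001
```

Call:
send_rows:
  offset:
    - [-26.4, -26.4, 8]
    - [-52.8, -52.8, 16]
    - [-79.2, -79.2, 24]
    - [-105.6, -105.6, 32]
    - [-132, -132, 40]
  roll: [0, 0, 0, 0, 0]

```text
clock: 2.18
position: [0.6205, -0.2302, 0.168]
ee_rot: [0.149, 0.989, 0.0, -0.0]
ft_force: [-0.6, 1.1, 0.3]
grip_width: -0.001
```

Run:
```python
from h import *
goto([.62,-.232,.12],-20)
for n in('scene','top'):
    im,d,W=cam(n);cv2.imwrite(f'pics/{n}1.png',im)
a=cv2.resize(cv2.imread('pics/scene1.png')[80:200,270:390],None,fx=3.3,fy=3.3);b=cv2.resize(cv2.imread('pics/top1.png')[180:300,400:520],None,fx=3.3,fy=3.3)
cv2.imwrite('pics/press.png',np.hstack([a,b]))
```

```text
t 2.1833 pos [ 0.6205 -0.2302  0.168 ] yaz 72.8 j [-0.19  0.5   0.68  1.44 -0.32  1.31  1.78] F [-0.6  1.1  0.3] w -0.001
  offset mm [-0.1 -1.8 48. ] roll 1.62
```

View pics/press.png

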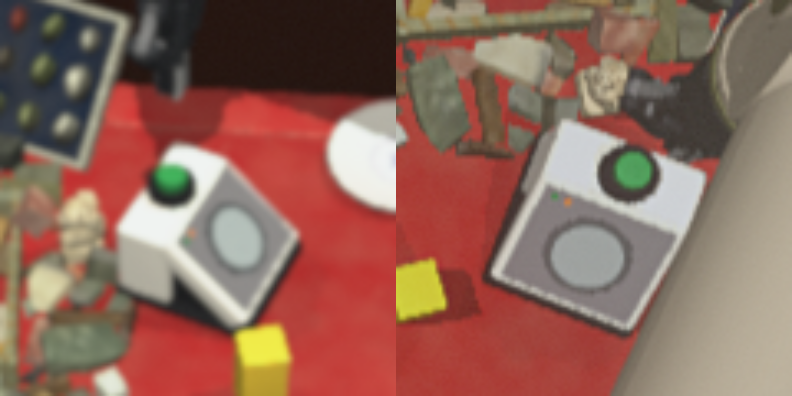

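The picture shows the shut fingers hovering behind and above the button, as expected at this height. I'll press down in small steps and watch the force.

Call:
send_rows:
  offset:
    - [0, -1, 12]
    - [0, -2, 24]
    - [0, -2, 36]
    - [0, -2, 46]
    - [0, -2, 54]
  roll: [0, 0, 0, 0, 0]

```text
clock: 2.7
position: [0.6191, -0.2292, 0.1136]
ee_rot: [0.149, 0.989, 0.001, -0.0]
ft_force: [0.0, 0.8, 0.7]
grip_width: 0.001
```

Call:
send_rows:
  offset:
    - [0, 0, 2]
    - [0, 0, 4]
    - [0, 0, 6]
    - [0, 0, 8]
    - [0, 0, 8]
  roll: [0, 0, 0, 0, 0]

```text
clock: 3.12
position: [0.6195, -0.2308, 0.1071]
ee_rot: [0.15, 0.989, 0.0, 0.0]
ft_force: [-0.6, -0.1, -0.2]
grip_width: 0.002
```

Call:
send_rows:
  offset:
    - [0, 0, 1.5]
    - [0, 0, 3]
    - [0, 0, 4.5]
    - [0, 0, 6]
    - [0, 0, 6]
  roll: [0, 0, 0, 0, 0]

```text
clock: 3.53
position: [0.6192, -0.2308, 0.1007]
ee_rot: [0.15, 0.989, 0.0, -0.0]
ft_force: [0.4, -0.2, 0.3]
grip_width: -0.0
```

Call:
send_rows:
  offset:
    - [0, 0, 1]
    - [0, 0, 2]
    - [0, 0, 3]
    - [0, 0, 4]
    - [0, 0, 4]
  roll: [0, 0, 0, 0, 0]

```text
clock: 3.95
position: [0.6193, -0.2308, 0.0968]
ee_rot: [0.15, 0.989, 0.0, -0.0]
ft_force: [-0.4, 0.4, 0.1]
grip_width: 0.004
```

Call:
send_rows:
  offset:
    - [0, 0, 1]
    - [0, 0, 2]
    - [0, 0, 3]
    - [0, 0, 4]
    - [0, 0, 4]
  roll: [0, 0, 0, 0, 0]

```text
clock: 4.37
position: [0.6193, -0.2308, 0.0928]
ee_rot: [0.15, 0.989, 0.0, -0.0]
ft_force: [-1.0, -0.1, 0.2]
grip_width: 0.004
```

Call:
send_rows:
  offset:
    - [0, 0, 1]
    - [0, 0, 2]
    - [0, 0, 3]
    - [0, 0, 3]
    - [0, 0, 3]
  roll: [0, 0, 0, 0, 0]

```text
clock: 4.78
position: [0.6193, -0.2308, 0.09]
ee_rot: [0.15, 0.989, 0.0, -0.0]
ft_force: [-0.3, 0.4, 0.3]
grip_width: -0.004
```

Run:
```python
from h import *
for n in('scene','top'):
    im,d,W=cam(n);cv2.imwrite(f'pics/{n}2.png',im)
a=cv2.resize(cv2.imread('pics/scene2.png')[110:180,290:360],None,fx=5.6,fy=5.6,interpolation=cv2.INTER_CUBIC);b=cv2.resize(cv2.imread('pics/top2.png')[200:270,435:505],None,fx=5.6,fy=5.6,interpolation=cv2.INTER_CUBIC)
cv2.imwrite('pics/press2.png',np.hstack([a,b]))
```

```text
(no output)
```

View pics/press2.png

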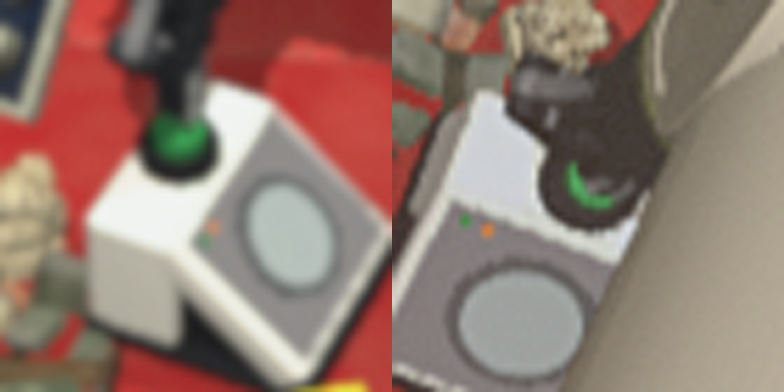

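The fingertips sit over the button, with green still visible in front of them and no contact yet. I'll keep going down.

Call:
send_rows:
  offset:
    - [0, -1, 1]
    - [0, -2, 2]
    - [0, -2, 3]
    - [0, -2, 3]
    - [0, -2, 3]
  roll: [0, 0, 0, 0, 0]

```text
clock: 5.3
position: [0.6187, -0.2328, 0.087]
ee_rot: [0.15, 0.989, 0.0, -0.0]
ft_force: [-0.1, 0.0, -0.3]
grip_width: 0.001
```

Call:
send_rows:
  offset:
    - [0, 0, 1]
    - [0, 0, 2]
    - [0, 0, 3]
    - [0, 0, 3]
    - [0, 0, 3]
  roll: [0, 0, 0, 0, 0]

```text
clock: 5.72
position: [0.6188, -0.2327, 0.084]
ee_rot: [0.15, 0.989, 0.0, -0.0]
ft_force: [0.5, -0.1, -0.0]
grip_width: 0.003
```

Call:
send_rows:
  offset:
    - [0, 0, 1]
    - [0, 0, 2]
    - [0, 0, 3]
    - [0, 0, 3]
    - [0, 0, 3]
  roll: [0, 0, 0, 0, 0]

```text
clock: 6.13
position: [0.6187, -0.2327, 0.081]
ee_rot: [0.15, 0.989, 0.0, -0.0]
ft_force: [0.8, 0.5, -0.4]
grip_width: -0.003
```

Call:
send_rows:
  offset:
    - [0, 0, 1]
    - [0, 0, 2]
    - [0, 0, 2]
    - [0, 0, 2]
    - [0, 0, 2]
  roll: [0, 0, 0, 0, 0]

```text
clock: 6.55
position: [0.6189, -0.2328, 0.0792]
ee_rot: [0.15, 0.989, 0.0, 0.0]
ft_force: [-0.1, -0.3, 1.7]
grip_width: -0.001
```

Contact is at z≈0.080, matching the stated height. I'll press through the travel.

Call:
send_rows:
  offset:
    - [0, 0, 1]
    - [0, 0, 2]
    - [0, 0, 3]
    - [0, 0, 4]
    - [0, 0, 4]
  roll: [0, 0, 0, 0, 0]

```text
clock: 6.97
position: [0.6189, -0.2328, 0.0751]
ee_rot: [0.15, 0.989, 0.0, 0.0]
ft_force: [0.6, -1.0, 4.3]
grip_width: -0.002
```

Call:
send_rows:
  offset:
    - [0, 0, 0.5]
    - [0, 0, 1]
    - [0, 0, 1.5]
    - [0, 0, 1.5]
    - [0, 0, 1.5]
  roll: [0, 0, 0, 0, 0]

```text
clock: 7.38
position: [0.6189, -0.2328, 0.074]
ee_rot: [0.15, 0.989, 0.0, 0.0]
ft_force: [-0.5, 0.9, 7.2]
grip_width: 0.002
```

Call:
send_rows:
  offset:
    - [0, 0, 0.5]
    - [0, 0, 1]
    - [0, 0, 1]
    - [0, 0, 1]
    - [0, 0, 1]
  roll: [0, 0, 0, 0, 0]

```text
clock: 7.8
position: [0.619, -0.2329, 0.0739]
ee_rot: [0.15, 0.989, 0.0, 0.0]
ft_force: [-4.5, 1.6, 14.2]
grip_width: 0.002
```

The button is bottomed: z has stopped at 0.074 and the force has risen to 14 N. I'll release it and go to the stand.

Call:
send_rows:
  offset:
    - [0, 0, -8]
    - [0, 0, -30]
    - [0, 0, -60]
    - [0, 0, -90]
    - [0, 0, -120]
  roll: [0, 0, 0, 0, 0]

```text
clock: 8.22
position: [0.6182, -0.2326, 0.1934]
ee_rot: [0.15, 0.989, 0.0, -0.001]
ft_force: [0.5, -0.6, 0.7]
grip_width: 0.003
```

Call:
send_rows:
  offset:
    - [12, 26, -4]
    - [24, 52, -8]
    - [36, 78, -12]
    - [48, 104, -16]
    - [60, 130, -20]
  roll: [0, 0, 0, 0, 0]
  jaw: 1

```text
clock: 8.63
position: [0.5993, -0.0894, 0.2123]
ee_rot: [0.15, 0.989, 0.0, -0.0]
ft_force: [0.3, -0.3, -0.8]
grip_width: 0.709
```

Call:
send_rows:
  offset:
    - [12, 26, -2]
    - [24, 52, -4]
    - [36, 78, -6]
    - [48, 104, -6]
    - [60, 130, -6]
  roll: [0, 0, 0, 0, 0]

```text
clock: 9.05
position: [0.5806, 0.0525, 0.2184]
ee_rot: [0.15, 0.989, 0.0, -0.0]
ft_force: [0.6, -0.7, 0.6]
grip_width: 1.0
```

Call:
send_rows:
  offset:
    - [11, 27, 0]
    - [22, 54, 0]
    - [33, 81, 0]
    - [44, 108, 0]
    - [55, 137, 0]
  roll: [0, 0, 0, 0, 0]

```text
clock: 9.47
position: [0.5686, 0.1992, 0.2183]
ee_rot: [0.15, 0.989, -0.0, -0.0]
ft_force: [0.5, -0.1, -0.1]
grip_width: 0.996
```

Call:
send_rows:
  offset:
    - [0, 0, 0]
    - [0, 0, 0]
    - [0, 0, 0]
    - [0, 0, 0]
    - [0, 0, 0]
  roll: [0.093, 0.186, 0.279, 0.372, 0.465]

```text
clock: 9.88
position: [0.5689, 0.1982, 0.2181]
ee_rot: [0.376, 0.927, -0.0, -0.0]
ft_force: [0.5, 0.4, 0.5]
grip_width: 0.999
```

Call:
send_rows:
  offset:
    - [0, 0, 0]
    - [0, 0, 0]
    - [0, 0, 0]
    - [0, 0, 0]
    - [0, 0, 0]
  roll: [0.093, 0.186, 0.279, 0.372, 0.465]

```text
clock: 10.3
position: [0.5689, 0.1982, 0.2181]
ee_rot: [0.579, 0.815, -0.0, -0.0]
ft_force: [-0.8, -1.4, -0.5]
grip_width: 0.998
```

Call:
send_rows:
  offset:
    - [0, 0, 0]
    - [0, 0, 0]
    - [0, 0, 0]
    - [0, 0, 0]
    - [0, 0, 0]
  roll: [0.093, 0.186, 0.279, 0.372, 0.465]

```text
clock: 10.72
position: [0.5689, 0.1982, 0.2181]
ee_rot: [0.751, 0.66, -0.0, -0.0]
ft_force: [0.1, 0.1, -0.2]
grip_width: 0.998
```

Run:
```python
from h import *
goto([.5695,.1985,.058],-6.9)
for n in('scene','top'):
    im,d,W=cam(n);cv2.imwrite(f'pics/{n}3.png',im);np.save(n+'3.npy',W)
a=cv2.resize(cv2.imread('pics/scene3.png')[180:360,260:420],None,fx=2.5,fy=2.5);b=cv2.resize(cv2.imread('pics/top3.png')[160:340,210:370],None,fx=2.5,fy=2.5)
cv2.imwrite('pics/above.png',np.hstack([a,b]))
# button back up?
ims=cv2.imread('pics/scene3.png')
h=cv2.cvtColor(ims,cv2.COLOR_BGR2HSV)[120:145,310:335];m=(h[...,1]>100)&(h[...,0]>40)&(h[...,0]<90);y,x=np.nonzero(m);print('btn px',x.mean()+310,y.mean()+120,m.sum())
```

```text
t 10.7167 pos [0.5689 0.1982 0.2181] yaz -7.4 j [-1.    0.33  0.75  1.54 -0.23  1.36 -0.36] F [ 0.1  0.1 -0.2] w 0.998
  offset mm [  0.4   0.7 160.1] roll -0.009
btn px nan nan 0<stdin>:9: RuntimeWarning: Mean of empty slice.
  ret = ret.dtype.type(ret / rcount)
```

View pics/above.png

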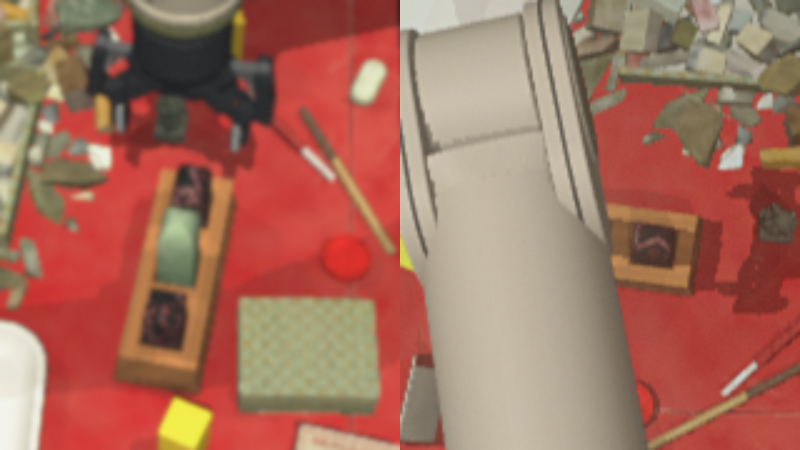

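The scene view shows the open gripper straddling the stand line. The green seal is in the middle, with the dark ones at the ends still standing. Descending.

Call:
send_rows:
  offset:
    - [0, 0, 22]
    - [0, 0, 44]
    - [0, 0, 66]
    - [0, 0, 85]
    - [0, 0, 100]
  roll: [0, 0, -0.009, -0.009, -0.009]

```text
clock: 11.23
position: [0.5684, 0.1981, 0.1167]
ee_rot: [0.746, 0.666, -0.001, -0.0]
ft_force: [-0.2, 0.7, -0.1]
grip_width: 0.999
```

Call:
send_rows:
  offset:
    - [0, 0, 14]
    - [0, 0, 28]
    - [0, 0, 42]
    - [0, 0, 54]
    - [0, 0, 60]
  roll: [0, 0, 0, 0, 0]

```text
clock: 11.65
position: [0.5684, 0.198, 0.0569]
ee_rot: [0.746, 0.666, -0.001, -0.0]
ft_force: [-0.0, 0.3, 0.7]
grip_width: 1.0
```

Call:
send_rows:
  offset:
    - [0, 0, 0]
    - [0, 0, 0]
    - [0, 0, 0]
    - [0, 0, 0]
    - [0, 0, 0]
  roll: [0, 0, 0, 0, 0]
  jaw: 0
  newtons: 30

```text
clock: 12.07
position: [0.5695, 0.1984, 0.0595]
ee_rot: [0.747, 0.665, 0.0, -0.0]
ft_force: [-1.3, -0.0, 4.2]
grip_width: 0.395
```

Call:
send_rows:
  offset:
    - [0, 0, 0]
    - [0, 0, 0]
    - [0, 0, 0]
    - [0, 0, 0]
    - [0, 0, 0]
  roll: [0, 0, 0, 0, 0]

```text
clock: 12.48
position: [0.5695, 0.1984, 0.0595]
ee_rot: [0.747, 0.665, 0.0, -0.0]
ft_force: [-3.6, -0.6, 6.2]
grip_width: 0.4
```

Gripped at a width of 34 mm. Lifting.

Call:
send_rows:
  offset:
    - [0, 0, -8]
    - [0, 0, -18]
    - [0, 0, -32]
    - [0, 0, -46]
    - [0, 0, -60]
  roll: [0, 0, 0, 0, 0]
  newtons: 50

```text
clock: 12.9
position: [0.5692, 0.1981, 0.1198]
ee_rot: [0.747, 0.665, 0.0, 0.0]
ft_force: [-0.1, 0.5, -4.4]
grip_width: 0.388
```

Call:
send_rows:
  offset:
    - [0, 0, -14]
    - [0, 0, -28]
    - [0, 0, -42]
    - [0, 0, -50]
    - [0, 0, -50]
  roll: [0, 0, 0, 0, 0]

```text
clock: 13.32
position: [0.5702, 0.1984, 0.1708]
ee_rot: [0.747, 0.665, 0.002, 0.0]
ft_force: [0.0, 0.1, -3.7]
grip_width: 0.387
```

Run:
```python
from h import *
o=monitor.get_obs();print(o['position'],o['ft_force'],o['torque'],o['grip_width'])
C=np.array([.5685,.1985]);a=np.radians(-7);ex=np.array([np.cos(a),np.sin(a)])
p=C+.085*ex
goto([p[0],p[1],.17],83)
im,d,W=cam('scene');cv2.imwrite('pics/s4.png',im)
cv2.imwrite('pics/lift.png',cv2.resize(im[190:350,270:400],None,fx=3.5,fy=3.5,interpolation=cv2.INTER_CUBIC))
```

```text
[0.57024581 0.19843515 0.17080288] [ 0.00440066  0.06172593 -3.72185882] [-0.03274095 -0.06821592 -0.02185774] 0.3867567355317638
t 13.3167 pos [0.5702 0.1984 0.1708] yaz -6.7 j [-0.99  0.36  0.74  1.61 -0.25  1.26 -0.33] F [ 0.   0.1 -3.7] w 0.387
  offset mm [-0.7 83.3  1. ] roll -1.565
```

View pics/lift.png

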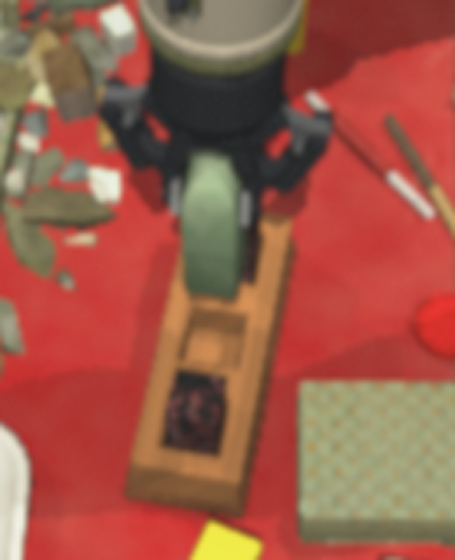

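The seal is out and held, weighing about 0.38 kg, and the other two are still standing. The tool can only roll about its vertical axis, so I'll tilt the seal 40° in the grip by pushing it against the top edge of the fixed stand. I'll do that from the far side, in line with the empty socket.

Call:
send_rows:
  offset:
    - [0, 18, 0]
    - [0, 36, 0]
    - [0, 54, 0]
    - [0, 72, 0]
    - [0, 84, 0]
  roll: [0, 0, 0, 0, 0]

```text
clock: 13.78
position: [0.6534, 0.188, 0.167]
ee_rot: [0.747, 0.665, -0.001, -0.0]
ft_force: [1.2, -0.2, -3.9]
grip_width: 0.387
```

Call:
send_rows:
  offset:
    - [0, 0, 0]
    - [0, 0, 0]
    - [0, 0, 0]
    - [0, 0, 0]
    - [0, 0, 0]
  roll: [-0.105, -0.21, -0.315, -0.42, -0.525]

```text
clock: 14.2
position: [0.6521, 0.1884, 0.1671]
ee_rot: [0.547, 0.837, -0.001, -0.001]
ft_force: [-0.0, -0.6, -4.4]
grip_width: 0.386
```

Call:
send_rows:
  offset:
    - [0, 0, 0]
    - [0, 0, 0]
    - [0, 0, 0]
    - [0, 0, 0]
    - [0, 0, 0]
  roll: [-0.105, -0.21, -0.315, -0.42, -0.525]

```text
clock: 14.62
position: [0.6521, 0.1884, 0.167]
ee_rot: [0.311, 0.951, -0.001, -0.001]
ft_force: [0.7, 0.0, -4.2]
grip_width: 0.387
```

Call:
send_rows:
  offset:
    - [0, 0, 0]
    - [0, 0, 0]
    - [0, 0, 0]
    - [0, 0, 0]
    - [0, 0, 0]
  roll: [-0.105, -0.21, -0.315, -0.42, -0.515]

```text
clock: 15.03
position: [0.6521, 0.1883, 0.167]
ee_rot: [0.058, 0.998, -0.0, -0.001]
ft_force: [-0.4, 0.1, -4.9]
grip_width: 0.384
```

```bash
cat >> h.py <<'E'
C=np.array([.5685,.1985]);_a=np.radians(-7);ex=np.array([np.cos(_a),np.sin(_a)])
E
python3 - <<'E'
from h import *
p=C+.075*ex
goto([p[0],p[1],.066],83)
E
```

```text
t 15.0333 pos [0.6521 0.1883 0.167 ] yaz 83.3 j [-0.63  0.49  0.41  1.38 -0.2   1.31  1.23] F [-0.4  0.1 -4.9] w 0.384
  offset mm [  9.   0. 101.] roll 0.006
```

Call:
send_rows:
  offset:
    - [0, 0, 20]
    - [0, 0, 40]
    - [0, 0, 60]
    - [0, 0, 80]
    - [0, 0, 101]
  roll: [0, 0, 0, 0, 0]

```text
clock: 15.45
position: [0.652, 0.1883, 0.0654]
ee_rot: [0.061, 0.998, -0.0, -0.001]
ft_force: [0.4, -0.0, -4.3]
grip_width: 0.385
```

Call:
send_rows:
  offset:
    - [6, 0, 0]
    - [12, 0, 0]
    - [17, 0, 0]
    - [20, 0, 0]
    - [22, 0, 0]
  roll: [0, 0, 0, 0, 0]
  newtons: 20

```text
clock: 15.87
position: [0.631, 0.1918, 0.0691]
ee_rot: [0.061, 0.998, 0.001, 0.001]
ft_force: [0.5, 0.2, -5.5]
grip_width: 0.387
```

Call:
send_rows:
  offset:
    - [2, 0, 0]
    - [4, 0, 0]
    - [6, 0, 0]
    - [8, 0, 0]
    - [10, 0, 0]
  roll: [0, 0, 0, 0, 0]

```text
clock: 16.28
position: [0.6208, 0.1924, 0.0676]
ee_rot: [0.061, 0.998, 0.0, 0.0]
ft_force: [0.2, -0.8, -4.4]
grip_width: 0.387
```

Run:
```python
from h import *
im,d,W=cam('scene');cv2.imwrite('pics/s5.png',im);np.save('s5.npy',W)
cv2.imwrite('pics/push.png',cv2.resize(im[200:340,270:390],None,fx=4,fy=4,interpolation=cv2.INTER_CUBIC))
```

```text
(no output)
```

View pics/push.png

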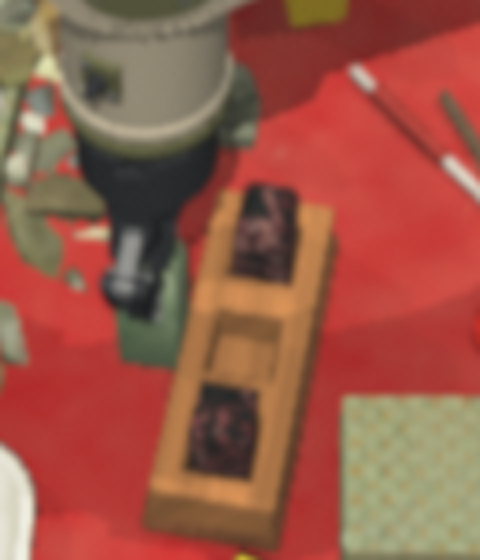

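The picture shows the seal upright in the gripper, just at the stand's far edge. Continuing the push.

Call:
send_rows:
  offset:
    - [2, 0, 0]
    - [4, 0, 0]
    - [6, 0, 0]
    - [8, 0, 0]
    - [8, 0, 0]
  roll: [0, 0, 0, 0, 0]

```text
clock: 16.75
position: [0.6152, 0.1922, 0.0688]
ee_rot: [0.061, 0.998, -0.0, 0.002]
ft_force: [7.4, -1.8, -3.2]
grip_width: 0.388
```

Run:
```python
from h import *
o=monitor.get_obs();print(o['position'],o['ft_force'],o['torque'],(o['position'][:2]-C)@ex)
```

```text
[0.61521112 0.19216822 0.06880906] [ 7.40636025 -1.76630128 -3.245791  ] [-0.78678964 -1.91693079  0.03552784] 0.04713459715304211
```

Call:
send_rows:
  offset:
    - [2, 0, 0]
    - [4, 0, 0]
    - [6, 0, 0]
    - [8, 0, 0]
    - [8, 0, 0]
  roll: [0, 0, 0, 0, 0]

```text
clock: 17.17
position: [0.6084, 0.1927, 0.0697]
ee_rot: [0.062, 0.998, -0.0, 0.004]
ft_force: [8.9, -4.6, 0.6]
grip_width: 0.385
```

Run:
```python
from h import *
o=monitor.get_obs();print(o['position'],o['ft_force'],o['torque'],(o['position'][:2]-C)@ex)
im,d,W=cam('scene');cv2.imwrite('pics/s6.png',im);np.save('s6.npy',W)
h=cv2.cvtColor(im,cv2.COLOR_BGR2HSV)
m=np.zeros(d.shape,bool);m[215:300,290:325]=1
m&=(h[...,0]>40)&(h[...,0]<90)&(h[...,1]>50)&(W[...,2]>.005)
P=W[m];q=np.c_[(P[:,:2]-C)@ex,P[:,2]]
print(m.sum(),np.percentile(q,[2,25,50,75,98],axis=0))
```

```text
[0.60838536 0.19267441 0.06966878] [ 8.86480956 -4.56266891  0.64731039] [-1.15603492 -2.29907179  0.06451101] 0.04029801977277008
158 [[0.02426778 0.0306904 ]
 [0.03824917 0.04704997]
 [0.0474096  0.0608947 ]
 [0.05607246 0.07382505]
 [0.06427199 0.12431793]]
```

```bash
cat >> h.py <<'E'
def faceproj(im,o,half=.017,box=(215,300,285,330)):
    """map mask px onto the seal side plane (normal tool y, +half toward camera) -> coords (tool x, up) mm rel. TCP"""
    R=Ro.from_quat(o['ee_rot']).as_matrix();p=eyes.camera_params('scene');c=-np.array(p['R']).T@p['t']
    s=np.sign((c-o['position'])@R[:,1]);p0=o['position']+s*half*R[:,1]
    v0,v1,u0,u1=box;h=cv2.cvtColor(im,cv2.COLOR_BGR2HSV);g=(h[...,0]>38)&(h[...,0]<95)&(h[...,1]>45)
    out=[];px=[]
    for v in range(v0,v1):
        for u in range(u0,u1):
            if g[v,u]:
                cc,d=ray('scene',u,v);x=cc+d*((p0-cc)@R[:,1])/(d@R[:,1])-o['position'];out.append((x@R[:,0]*1e3,x[2]*1e3));px.append((u,v))
    return np.array(out),np.array(px)
E
python3 - <<'E'
from h import *
im=cv2.imread('pics/s6.png');o=monitor.get_obs();q,px=faceproj(im,o)
# render in plane: 1px = 4 mm text
A=np.full((36,40),'.')
for x,z in q:
    i,j=int((70-z)/4),int((x+80)/4)
    if 0<=i<36 and 0<=j<40:A[i,j]='#'
A[int(70/4),20]='T'
print('\n'.join(f'{70-4*i:4d} '+''.join(r) for i,r in enumerate(A)))
cv2.imwrite('pics/push2.png',cv2.resize(im[200:310,265:365],None,fx=5.5,fy=5.5,interpolation=cv2.INTER_CUBIC))
E
```

```text
70 .......................##...............
  66 .......................##...............
  62 .......................#................
  58 .......................#................
  54 .......................#................
  50 ......................##................
  46 .......................#................
  42 .......................#................
  38 .......................#................
  34 .......................#................
  30 ........................................
  26 ........................................
  22 ...............#........................
  18 ...............##.......................
  14 ..............#####.....................
  10 ..............#########.................
   6 ...............########.................
   2 ..............######T#..................
  -2 ..............########..................
  -6 ..............#####.##..................
 -10 ..............##.#####..................
 -14 ..............########..................
 -18 ..............########..................
 -22 ..............########..................
 -26 .............########...................
 -30 .............########...................
 -34 ..............##.####...................
 -38 ........................................
 -42 ........................................
 -46 ........................................
 -50 ........................................
 -54 ........................................
 -58 ........................................
 -62 ........................................
 -66 ........................................
 -70 ........................................
```

View pics/push2.png

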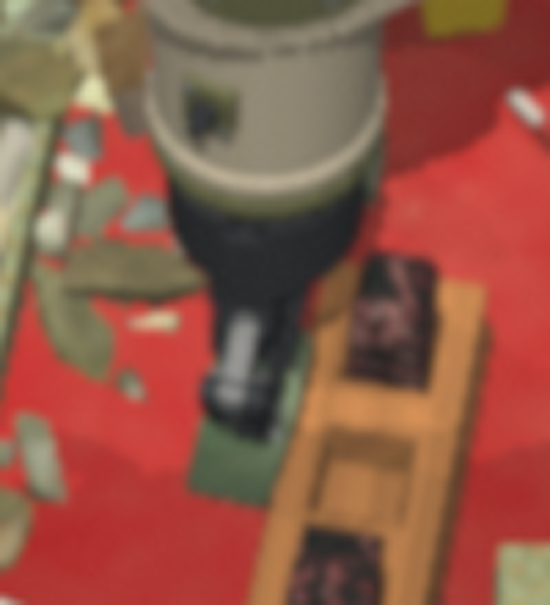

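The seal is starting to tilt: its foot edge now slopes, and both dark seals are untouched. Pushing further.

Call:
send_rows:
  offset:
    - [2, 0, 0]
    - [4, 0, 0]
    - [6, 0, 0]
    - [8, 0, 0]
    - [10, 0, 0]
  roll: [0, 0, 0, 0, 0]

```text
clock: 17.63
position: [0.5986, 0.1939, 0.0698]
ee_rot: [0.062, 0.998, 0.0, 0.004]
ft_force: [7.5, -4.9, 3.0]
grip_width: 0.387
```

```bash
cat >> h.py <<'E'
def show(im,o,**k):
    q,px=faceproj(im,o,**k);A=np.full((48,54),'.')
    for x,z in q:
        i,j=int((70-z)/3),int((x+80)/3)
        if 0<=i<48 and 0<=j<54:A[i,j]='#'
    A[23,26]='T';print('\n'.join(f'{70-3*i:4d} '+''.join(r) for i,r in enumerate(A) if '#' in r))
E
python3 - <<'E'
from h import *
o=monitor.get_obs();print(o['position'],o['ft_force'],o['torque'],(o['position'][:2]-C)@ex)
im,d,W=cam('scene');cv2.imwrite('pics/s7.png',im);show(im,o)
E
```

```text
[0.59861137 0.19392558 0.06981239] [ 7.53370665 -4.90172228  3.00731768] [-1.15750571 -2.36311524 -0.07168392] 0.03044440345839607
  70 .....................#.........##.....................
  67 ................................#.....................
  64 ..............................##......................
  61 ..............................##......................
  58 ...............................#......................
  55 ..............................#.......................
  52 ..............................##......................
  49 ..............................##......................
  43 ..............................#.......................
  40 ..................#...................................
  37 ..................#...................................
  34 ..................##..................................
  31 .................##...................................
  28 ..................##..................................
  25 .................#.##.................................
  22 ................###..#................................
  19 ....
[... 430 characters left out ...]
.#######.###............................
  -5 ................##..###.###...........................
  -8 ..............##.###.####.............................
 -11 ..............####.###.###............................
 -14 ................###..##.##............................
 -17 ..............##.####.###.............................
 -20 ..............####.###..#.............................
 -23 ................###..###..............................
 -26 .............###.####.###.............................
 -29 ...............###.###..#.............................
 -32 .................##..###..............................
 -35 ....................#..#..............................
```

Call:
send_rows:
  offset:
    - [2, 0, 0]
    - [4, 0, 0]
    - [6, 0, 0]
    - [8, 0, 0]
    - [10, 0, 0]
  roll: [0, 0, 0, 0, 0]

```text
clock: 18.1
position: [0.588, 0.1952, 0.069]
ee_rot: [0.062, 0.998, -0.0, 0.003]
ft_force: [9.0, -3.6, -4.3]
grip_width: 0.389
```

Run:
```python
from h import *
o=monitor.get_obs();print(o['position'],o['ft_force'],o['torque'],(o['position'][:2]-C)@ex)
im,d,W=cam('scene');cv2.imwrite('pics/s8.png',im);show(im,o)
```

```text
[0.58795167 0.19522748 0.0689761 ] [ 9.02878204 -3.63678334 -4.31811776] [-0.97399029 -2.35148535 -0.01390857] 0.019705501034206943
  70 ...................##.........###.....................
  67 ...................###.........#......................
  64 ..................###..........#......................
  61 .................###...........#......................
  58 ..................##...........#......................
  55 ................##....................................
  52 ................####...........#......................
  49 .................###...........#......................
  46 ...............##..#..........#.......................
  43 ................###...................................
  40 ...............#####..................................
  37 ..............###.##..................................
  34 ...............###.#..................................
  31 .............##.####..................................
  28 .............####.##..................................
  25 ............#..###.##.................................
  22 ...
[... 431 characters left out ...]
##.###..###.T...........................
  -2 ...........##.###..###.#..............................
  -5 ............##.####.###...............................
  -8 ...........#.###.###..#...............................
 -11 ..........###..##..###................................
 -14 ...........####.###.###...............................
 -17 ..........##.###..##..................................
 -20 ..........###..###.###................................
 -23 ...........####.####..................................
 -26 ..............##..###.................................
 -29 ...............###.#..................................
 -32 ..................#...................................
```

Now I'll back off the edge, firm the grip, raise the seal and measure its tilt with a silhouette fit.

Call:
send_rows:
  offset:
    - [-6, 0, 0]
    - [-14, 0, 0]
    - [-24, 0, 0]
    - [-34, 0, 0]
    - [-44, 0, 0]
  roll: [0, 0, 0, 0, 0]
  newtons: 40

```text
clock: 18.57
position: [0.6291, 0.1917, 0.0671]
ee_rot: [0.061, 0.998, 0.0, -0.001]
ft_force: [0.4, 0.1, -4.5]
grip_width: 0.392
```

Call:
send_rows:
  offset:
    - [-4, 0, -16]
    - [-8, 0, -32]
    - [-12, 0, -48]
    - [-16, 0, -62]
    - [-16, 0, -70]
  roll: [0, 0, 0, 0, 0]

```text
clock: 18.98
position: [0.6459, 0.1895, 0.1389]
ee_rot: [0.061, 0.998, 0.0, 0.0]
ft_force: [-0.0, 0.8, -4.3]
grip_width: 0.385
```

```bash
cat >> h.py <<'E'
from scipy.optimize import differential_evolution,minimize
def proj(n,X):
    p=eyes.camera_params(n);f=240/np.tan(np.radians(p['fovy'])/2);c=X@np.array(p['R']).T+p['t']
    return np.c_[c[:,0]/c[:,2]*f+p['cx'],c[:,1]/c[:,2]*f+p['cy']]
g=lambda y:112-22*(y/19)**2*1.0
SEAL=np.array([(x,y,z) for x in(-17,17) for y,z in[(-19,0),(19,0),(-19,90),(19,90),(-13,102),(13,102),(-7,109),(7,109),(0,112)]],float)/1e3
def seal_pts(o,th,cx,cz):
    """th deg: top leans to tool +x; (cx,cz): where seal axis point 66 mm above foot sits, mm, tool x and up, rel. TCP"""
    R=Ro.from_quat(o['ee_rot']).as_matrix();t=np.radians(th)
    up=-R[:,2];zs=np.cos(t)*up+np.sin(t)*R[:,0];ys=np.cos(t)*R[:,0]-np.sin(t)*up;xs=R[:,1]
    c=o['position']+(cx*R[:,0]+cz*up)/1e3
    return c+SEAL[:,:1]*xs+SEAL[:,1:2]*ys+(SEAL[:,2:]-.066)*zs, c-.066*zs, zs
def fit(ims,o,verbose=True):
    K=3;D={}
    for n,im in ims.items():
        ctr=proj(n,o['position'][None])[0].astype(int);b=45
        x0,y0=ctr[0]-b,ctr[1]-b;cr=cv2.resize(im[y0:y0+2*b,x0:x0+2*b],None,fx=K,fy=K,interpolation=cv2.INTER_CUBIC)
        h=cv2.cvtColor(cr,cv2.COLOR_BGR2HSV);H,S,V=[h[...,i].astype(int) for i in range(3)]
        gr=(H>38)&(H<95)&(S>45)&(V>40)
        bg=(((H<30)|(H>165))&(S>100)&(V>60))
        nn,l,s,_=cv2.connectedComponentsWithStats(gr.astype(np.uint8));
        Y,X=np.mgrid[0:2*b*K,0:2*b*K];
        k=max(range(1,nn),key=lambda i:s[i,4]-3*np.hypot(X[l==i].mean()-b*K,Y[l==i].mean()-b*K));gr=l==k
        D[n]=(gr,bg,x0,y0)
    def cost(v):
        P,_,_=seal_pts(o,*v);t=0
        for n,(gr,bg,x0,y0) in D.items():
            p=(proj(n,P)-[x0-.5,y0-.5])*K-.5;m=np.zeros(gr.shape,np.uint8)
            cv2.fillConvexPoly(m,cv2.convexHull(p.astype(np.float32)).astype(np.int32),1);m=m>0
            t+=(gr&~m).sum()+(bg&m).sum()
        return t
    r=differential_evolution(cost,[(-5,60),(-25,15),(0,40)],seed=1,maxiter=60,popsize=12,tol=1e-4)
    _,foot,zs=seal_pts(o,*r.x)
    print('fit th,cx,cz',r.x.round(1),'cost',r.fun,'green',{n:int(d[0].sum()) for n,d in D.items()},'foot',foot.round(4),'axis',zs.round(3))
    return r.x
E
python3 - <<'E'
from h import *
o=monitor.get_obs();print(o['position'],o['ft_force'],o['grip_width'])
I={n:cam(n)[0] for n in('scene','top')}
for n in I:cv2.imwrite(f'pics/{n}9.png',I[n])
fit({'scene':I['scene']},o)
try:fit({'top':I['top']},o);fit(I,o)
except Exception as e:print(e)
E
```

```text
[0.64590298 0.18952739 0.13887782] [-0.0242261   0.82060194 -4.33003577] 0.38544205672153864
fit th,cx,cz [ 18.2 -12.6  28.9] cost 52.0 green {'scene': 2169} foot [0.6789 0.1855 0.1052] axis [-0.312  0.038  0.949]
max() iterable argument is empty
```

Run:
```python
from h import *
im=cv2.imread('pics/scene9.png');o=monitor.get_obs();c=proj('scene',o['position'][None])[0].astype(int);print(c)
K=6;x0,y0=c-45;a=cv2.resize(im[y0:y0+90,x0:x0+90],None,fx=K,fy=K,interpolation=cv2.INTER_CUBIC)
for v,col in(((18.2,-12.6,28.9),(0,255,255)),((36,-6,22),(255,0,255))):
    P,_,_=seal_pts(o,*v);p=((proj('scene',P)-[x0-.5,y0-.5])*K).astype(np.int32);cv2.polylines(a,[cv2.convexHull(p)],True,col,1)
cv2.imwrite('pics/tilt.png',a)
```

```text
[295 257]
```

View pics/tilt.png

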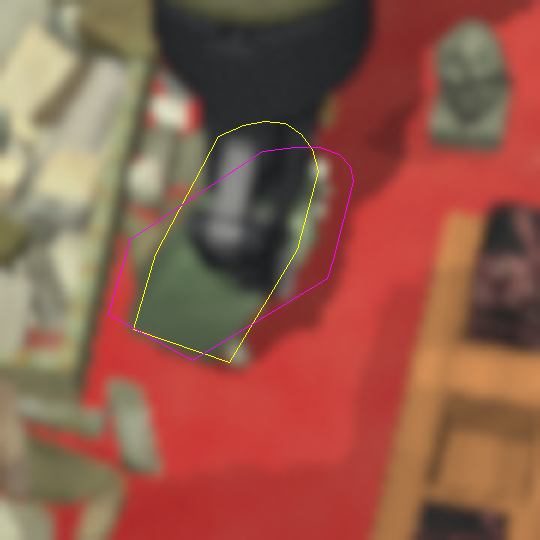

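The tilt view shows the seal leaning about 18–20°, the yellow fit matching it. That's less than the edge geometry predicts. I'll fit the earlier frames to see whether it slid or swung back.

Run:
```python
from h import *
q=np.array([.0615,.998,0,0]);q/=np.linalg.norm(q)
for f,p in(('s5',(.6208,.1924,.0676)),('s6',(.6084,.1927,.0697)),('s7',(.5986,.1939,.0698)),('s8',(.58795,.19523,.06898)),('scene9',(.6459,.18953,.13888))):
    o={'position':np.array(p),'ee_rot':q};print(f,(o['position'][:2]-C)@ex);fit({'scene':cv2.imread(f'pics/{f}.png')},o)
# lift frame, tool y az -6.7
o={'position':np.array([.5702,.1984,.1708]),'ee_rot':np.array([.747,.665,0,0])};fit({'scene':cv2.imread('pics/s4.png')},o)
```

```text
s5 0.052653566725612555Traceback (most recent call last):
  File "<stdin>", line 4, in <module>
  File "h.py", line 73, in fit
    r=differential_evolution(cost,[(-5,60),(-25,15),(0,40)],seed=1,maxiter=60,popsize=12,tol=1e-4)
    return fun(*args, **kwargs)
    ret = solver.solve()
    next(self)
    ~~~~^^^^^^
    energy = self.func(parameters)
    return self.f(x, *self.args)
           ~~~~~~^^^^^^^^^^^^^^^
  File "h.py", line 69, in cost
    p=(proj(n,P)-[x0-.5,y0-.5])*K-.5;m=np.zeros(gr.shape,np.uint8)
       ~~~~^^^^^
  File "h.py", line 44, in proj
    p=eyes.camera_params(n);f=240/np.tan(np.radians(p['fovy'])/2);c=X@np.array(p['R']).T+p['t']
ValueError: time passes only in moves, steps and waits
```

```bash
sed -i 's/eyes.camera_params(/cparams(/g' h.py; sed -i '2a import functools\ncparams=functools.lru_cache(None)(eyes.camera_params)' h.py
python3 - <<'E'
from h import *
q=np.array([.0615,.998,0,0]);q/=np.linalg.norm(q)
o={'position':np.array([.5702,.1984,.1708]),'ee_rot':np.array([.747,.665,0,0])};print('s4');fit({'scene':cv2.imread('pics/s4.png')},o)
for f,p in(('s5',(.6208,.1924,.0676)),('s6',(.6084,.1927,.0697)),('s7',(.5986,.1939,.0698)),('s8',(.58795,.19523,.06898)),('scene9',(.6459,.18953,.13888))):
    o={'position':np.array(p),'ee_rot':q};print(f,(o['position'][:2]-C)@ex);fit({'scene':cv2.imread(f'pics/{f}.png')},o)
E
```

```text
s4
fit th,cx,cz [ -4.7 -16.9   1.5] cost 175.0 green {'scene': 5303} foot [0.5689 0.187  0.1066] axis [-0.01  -0.082  0.997]
s5 0.052653566725612555
fit th,cx,cz [ 0.2 -1.  28.4] cost 409.0 green {'scene': 1980} foot [0.622  0.1923 0.03  ] axis [-0.004  0.     1.   ]
s6 0.04030943364223865
fit th,cx,cz [ 6.9 -2.7 26.7] cost 290.0 green {'scene': 1345} foot [0.6189 0.1914 0.0308] axis [-0.12   0.015  0.993]
s7 0.030436238144067488
fit th,cx,cz [12.5 -6.8 27. ] cost 283.0 green {'scene': 1666} foot [0.6195 0.1913 0.0324] axis [-0.215  0.027  0.976]
s8 0.019703535402358516
fit th,cx,cz [21.5 -8.4 26.5] cost 329.0 green {'scene': 2300} foot [0.6203 0.1912 0.0341] axis [-0.364  0.045  0.93 ]
scene9 0.07791624014738252
fit th,cx,cz [ 18.2 -12.5  29.2] cost 52.0 green {'scene': 2169} foot [0.6788 0.1855 0.1054] axis [-0.31   0.038  0.95 ]
```

Run:
```python
from h import *
a=np.radians(-7);ey=np.array([-np.sin(a),np.cos(a)])
for n,b in(('scene',(240,345,300,360)),('top',(225,285,235,335))):
    im=cv2.imread(f'pics/{n}0.png');h=cv2.cvtColor(im,cv2.COLOR_BGR2HSV).astype(int)
    w=(h[...,0]>6)&(h[...,0]<24)&(h[...,1]>90)&(h[...,2]>90)
    Q=[]
    for v in range(b[0],b[1]):
        for u in range(b[2],b[3]):
            if w[v,u]:
                o,d=ray(n,u,v);p=o+d*(.045-o[2])/d[2];Q.append(((p[:2]-C)@ex*1e3,(p[:2]-C)@ey*1e3))
    Q=np.array(Q)
    print(n,len(Q),cv2.minAreaRect(Q.astype(np.float32)))
    for y in(-95,-70,-32,32,60,95):
        m=abs(Q[:,1]-y)<8
        if m.any():print(y,np.percentile(Q[m,0],[1,99]).round(1))
```

```text
scene 1959 ((-4.000568389892578, 13.239730834960938), (126.3604965209961, 279.0140686035156), 15.679564476013184)
-95 [-39.   42.2]
-70 [-43.5  84.4]
-32 [-43.4  32.9]
32 [-68.7  31.9]
60 [-69.9  32.4]
95 [-43.5  32.1]
top 2026 ((-5.481733322143555, -0.2322998046875), (126.05377960205078, 248.39019775390625), 14.591453552246094)
-95 [-42.4  84.1]
-70 [-42.7  34.1]
-32 [-41.8  33.7]
32 [-65.7  33.5]
60 [-78.5  34.1]
95 [-77.   33.7]
```

The stand's real far edge is about 5 mm nearer than I assumed, so the fits are right. The seal sits high in the grip, with its top near the palm, so it slid as it turned.

Plan:
1. Push again with contact near the foot.
2. Let the seal lean on the stand edge, caged between barely opened fingers.
3. Regrasp it higher and centred.

Call:
send_rows:
  offset:
    - [6, 0, 15]
    - [12, 0, 30]
    - [18, 0, 45]
    - [24, 0, 58]
    - [32, 0, 62]
  roll: [0, 0, 0, 0, 0]
  newtons: 20

```text
clock: 19.5
position: [0.6106, 0.193, 0.072]
ee_rot: [0.061, 0.998, -0.001, -0.002]
ft_force: [-0.7, 0.3, -4.5]
grip_width: 0.388
```

Call:
send_rows:
  offset:
    - [6, 0, 0]
    - [12, 0, 0]
    - [17, 0, 0]
    - [21, 0, 0]
    - [24, 0, 0]
  roll: [0, 0, 0, 0, 0]

```text
clock: 19.92
position: [0.5892, 0.1966, 0.0764]
ee_rot: [0.061, 0.998, 0.0, 0.001]
ft_force: [-0.2, 0.9, -4.7]
grip_width: 0.389
```

Call:
send_rows:
  offset:
    - [3, 0, 1]
    - [6, 0, 2]
    - [9, 0, 4]
    - [12, 0, 5]
    - [14, 0, 5]
  roll: [0, 0, 0, 0, 0]

```text
clock: 20.33
position: [0.5782, 0.1977, 0.0725]
ee_rot: [0.061, 0.998, 0.001, 0.003]
ft_force: [6.6, -1.6, -2.2]
grip_width: 0.387
```

Run:
```python
from h import *
o=monitor.get_obs();print(o['position'],o['ft_force'],o['torque'],(o['position'][:2]-C)@ex)
im,d,W=cam('scene');cv2.imwrite('pics/s10.png',im);fit({'scene':im},o)
```

```text
[0.57824534 0.19769223 0.07248803] [ 6.60478858 -1.64902943 -2.19403615] [-0.26850217 -1.77872433 -0.03174768] 0.009771142349469493
fit th,cx,cz [ 27.6 -10.3  27.5] cost 355.0 green {'scene': 2789} foot [0.619  0.1927 0.0418] axis [-0.466  0.056  0.883]
```

The longer lever works: the fit gives 27.6° with little slip. Continuing.

Call:
send_rows:
  offset:
    - [3, 0, 1]
    - [6, 0, 2]
    - [9, 0, 3]
    - [12, 0, 3]
    - [12, 0, 3]
  roll: [0, 0, 0, 0, 0]

```text
clock: 20.8
position: [0.5657, 0.1991, 0.069]
ee_rot: [0.061, 0.998, 0.001, 0.003]
ft_force: [6.4, -1.0, 0.5]
grip_width: 0.388
```

Run:
```python
from h import *
o=monitor.get_obs();print(o['position'],o['ft_force'],o['torque'],(o['position'][:2]-C)@ex)
im,d,W=cam('scene');cv2.imwrite('pics/s11.png',im);fit({'scene':im},o)
```

```text
[0.56567913 0.19910219 0.06899564] [ 6.35100638 -0.97877791  0.46211193] [-0.39455826 -1.58329506 -0.06438639] -0.0028732319295112804
fit th,cx,cz [ 36.3 -14.6  28.8] cost 349.0 green {'scene': 3529} foot [0.6191 0.1925 0.0449] axis [-0.592  0.072  0.803]
```

Call:
send_rows:
  offset:
    - [2, 0, 0.5]
    - [4, 0, 1]
    - [6, 0, 1.5]
    - [8, 0, 2]
    - [8, 0, 2]
  roll: [0, 0, 0, 0, 0]

```text
clock: 21.27
position: [0.558, 0.2001, 0.0669]
ee_rot: [0.061, 0.998, 0.001, 0.003]
ft_force: [6.1, -1.6, -1.7]
grip_width: 0.382
```

Run:
```python
from h import *
o=monitor.get_obs();print(o['position'],o['ft_force'],o['torque'],(o['position'][:2]-C)@ex)
im,d,W=cam('scene');cv2.imwrite('pics/s12.png',im);fit({'scene':im},o)
```

```text
[0.55800494 0.20005493 0.06694618] [ 6.13402944 -1.63987885 -1.71266299] [-0.48300685 -1.85304187 -0.043139  ] -0.010606333582450932
fit th,cx,cz [ 40.4 -17.8  28.8] cost 416.0 green {'scene': 3920} foot [0.6182 0.1927 0.0458] axis [-0.647  0.079  0.758]
```

Now 40.4°. I'll back off, raise the grip to 60 N, lift clear and measure again.

Call:
send_rows:
  offset:
    - [-5, 0, 0]
    - [-15, 0, 0]
    - [-28, 0, 0]
    - [-42, 0, 0]
    - [-56, 0, 0]
  roll: [0, 0, 0, 0, 0]
  newtons: 60

```text
clock: 21.73
position: [0.6116, 0.1935, 0.065]
ee_rot: [0.061, 0.998, -0.0, -0.001]
ft_force: [-0.6, 0.2, -3.4]
grip_width: 0.383
```

Call:
send_rows:
  offset:
    - [-4, 0, -20]
    - [-8, 0, -40]
    - [-12, 0, -60]
    - [-12, 0, -80]
    - [-12, 0, -95]
  roll: [0, 0, 0, 0, 0]

```text
clock: 22.15
position: [0.6237, 0.1919, 0.1617]
ee_rot: [0.061, 0.998, 0.0, 0.0]
ft_force: [0.7, 0.7, -3.8]
grip_width: 0.385
```

Run:
```python
from h import *
o=monitor.get_obs();print(o['position'],o['ee_rot'].round(4),o['ft_force'],o['torque'],(o['position'][:2]-C)@ex)
im,d,W=cam('scene');cv2.imwrite('pics/s13.png',im);v=fit({'scene':im},o)
c=proj('scene',o['position'][None])[0].astype(int)
K=6;x0,y0=c-45;a=cv2.resize(im[y0:y0+90,x0:x0+90],None,fx=K,fy=K,interpolation=cv2.INTER_CUBIC)
P,_,_=seal_pts(o,*v);p=((proj('scene',P)-[x0-.5,y0-.5])*K).astype(np.int32);cv2.polylines(a,[cv2.convexHull(p)],True,(0,255,255),1)
cv2.imwrite('pics/tilt2.png',a)
```

```text
[0.62365043 0.19193584 0.16171066] [0.061  0.9981 0.     0.    ] [ 0.71149548  0.74101645 -3.80485196] [0.06668614 0.09958511 0.04280795] 0.055539312865135665
fit th,cx,cz [ 44.6 -22.   26.4] cost 214.0 green {'scene': 3980} foot [0.6914 0.1836 0.1411] axis [-0.697  0.085  0.712]
```

View pics/tilt2.png

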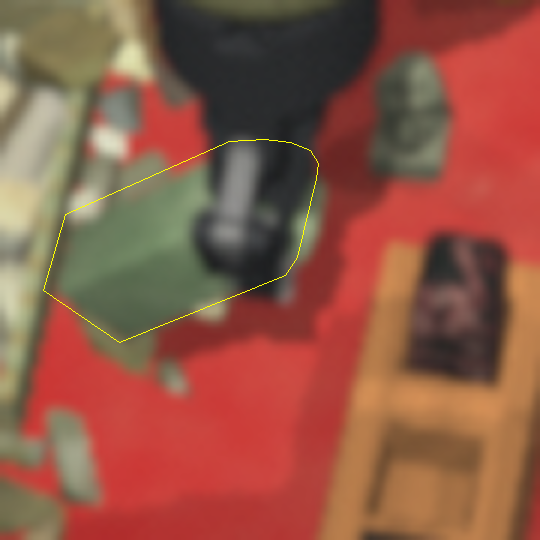

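This fit is spoiled by green stones behind the foot at the lower left. I'll move to a standoff pose in front of the glass, over plain red, and measure there.

Call:
send_rows:
  offset:
    - [8, -25, 0]
    - [16, -50, 0]
    - [25, -75, 0]
    - [33, -100, 0]
    - [41, -126, 0]
  roll: [0, 0, 0, 0, 0]

```text
clock: 22.62
position: [0.566, 0.0711, 0.1595]
ee_rot: [0.061, 0.998, -0.0, -0.001]
ft_force: [0.8, -0.3, -3.7]
grip_width: 0.381
```

Call:
send_rows:
  offset:
    - [8, -25, 0]
    - [16, -50, 0]
    - [25, -75, 0]
    - [33, -100, 0]
    - [41, -126, 0]
  roll: [0, 0, 0, 0, 0]

```text
clock: 23.03
position: [0.51, -0.049, 0.1598]
ee_rot: [0.061, 0.998, 0.0, -0.001]
ft_force: [0.2, -0.2, -3.7]
grip_width: 0.383
```

Call:
send_rows:
  offset:
    - [8, -25, 0]
    - [16, -50, 0]
    - [25, -75, 0]
    - [34, -100, 0]
    - [42, -126, 0]
  roll: [0.05, 0.1, 0.15, 0.2, 0.26]

```text
clock: 23.45
position: [0.4526, -0.1699, 0.1605]
ee_rot: [0.192, 0.981, 0.0, -0.0]
ft_force: [1.1, 0.1, -3.4]
grip_width: 0.382
```

Call:
send_rows:
  offset:
    - [0, 0, 0]
    - [0, 0, 0]
    - [0, 0, 0]
    - [0, 0, 0]
    - [0, 0, 0]
  roll: [0, 0, 0, 0, 0]

```text
clock: 23.87
position: [0.4542, -0.1673, 0.1605]
ee_rot: [0.189, 0.982, 0.0, -0.0]
ft_force: [0.0, -0.1, -4.3]
grip_width: 0.38
```

```bash
cat >> h.py <<'E'
def target(o,v,n,W0,gap,lat=0):
    R=Ro.from_quat(o['ee_rot']).as_matrix();t=np.radians(v[0])
    foot=(v[1]-66*np.sin(t))*R[:,0]+(v[2]-66*np.cos(t))*-R[:,2]
    return np.array(W0)+gap*n-foot/1e3
def nvec(az,el=50): a,e=np.radians(az),np.radians(el);return np.array([np.cos(e)*np.cos(a),np.cos(e)*np.sin(a),np.sin(e)])
E
python3 - <<'E'
from h import *
o=monitor.get_obs();goto(o['position'],68.2)
I={n:cam(n)[0] for n in('scene','top')}
for n in I:cv2.imwrite(f'pics/{n}14.png',I[n])
v=fit({'scene':I['scene']},o)
try: fit({'top':I['top']},o);fit(I,o)
except Exception as e:print('top',e)
oo,d=ray('scene',341.9,151.9);print('window by scene',oo+d*(.0536-oo[2])/d[2])
im=I['scene'];c=proj('scene',o['position'][None])[0].astype(int);print(c)
K=6;x0,y0=c-45;a=cv2.resize(im[y0:y0+90,x0:x0+90],None,fx=K,fy=K,interpolation=cv2.INTER_CUBIC)
P,_,_=seal_pts(o,*v);p=((proj('scene',P)-[x0-.5,y0-.5])*K).astype(np.int32);cv2.polylines(a,[cv2.convexHull(p)],True,(0,255,255),1)
cv2.imwrite('pics/tilt3.png',a)
E
```

```text
t 23.8667 pos [ 0.4542 -0.1673  0.1605] yaz 68.2 j [-0.37  0.04  0.65  1.92 -0.03  1.19  1.48] F [ 0.  -0.1 -4.3] w 0.38
  offset mm [0. 0. 0.] roll -0.0
fit th,cx,cz [ 37.5 -17.6  33.5] cost 172.0 green {'scene': 2827} foot [ 0.5078 -0.1888  0.1416] axis [-0.564  0.226  0.794]
fit th,cx,cz [ 45.9 -24.6  39.8] cost 5.0 green {'top': 358} foot [ 0.5211 -0.1941  0.1544] axis [-0.667  0.267  0.696]
fit th,cx,cz [ 34.3 -19.8  36.6] cost 319.0 green {'scene': 2827, 'top': 358} foot [ 0.5072 -0.1885  0.1426] axis [-0.524  0.21   0.826]
window by scene [ 0.56182344 -0.20852763  0.0536    ]
[385 137]
```

View pics/tilt3.png

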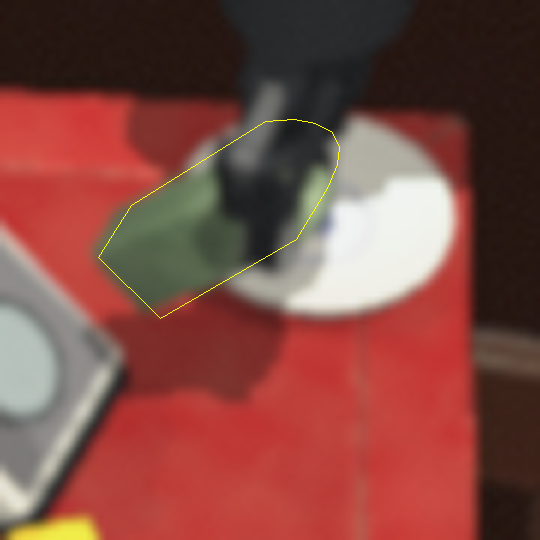

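The seal is now seen against plain red and the fit is close, though its lower corner overshoots a little. I'll refine it using the ridge between the lit and shaded faces, plus a depth plane on the lit face.

```bash
cat >> h.py <<'E'
def fit2(im,o,W=None,guess=(38,-18,30,0),wr=0.0):
    K=4;b=45;ctr=proj('scene',o['position'][None])[0].astype(int);x0,y0=ctr-b
    cr=cv2.resize(im[y0:y0+2*b,x0:x0+2*b],None,fx=K,fy=K,interpolation=cv2.INTER_CUBIC)
    h=cv2.cvtColor(cr,cv2.COLOR_BGR2HSV);H,S,V=[h[...,i].astype(int) for i in range(3)]
    gr=((H>36)&(H<95)&(S>45)&(V>45)).astype(np.uint8)
    nn,l,s,_=cv2.connectedComponentsWithStats(gr);k=1+np.argmax(s[1:,4]);gr=l==k
    bg=(((H<25)|(H>165))&(S>100)&(V>45))|((S<40)&(V>110))
    th,_=cv2.threshold(V[gr].astype(np.uint8),0,255,cv2.THRESH_OTSU);lit=gr&(V>th);sh=gr&~lit
    R=Ro.from_quat(o['ee_rot']).as_matrix()
    def regs(v):
        P,f,zs=seal_pts(o,*v[:3]);P=P+v[3]/1e3*R[:,1]
        p=(proj('scene',P)-[x0-.5,y0-.5])*K-.5
        def poly(i):
            m=np.zeros(gr.shape,np.uint8);cv2.fillConvexPoly(m,cv2.convexHull(p[i].astype(np.float32)).astype(np.int32),1);return m>0
        return poly(slice(None)),poly([9,10,11,12])  # hull, side face x=+17 (toward tool +y)
    def cost(v):
        m,sd=regs(v);up=m&~sd
        return (gr&~m).sum()+(bg&m).sum()+.5*((lit&sd).sum()+(sh&up).sum())
    r=differential_evolution(cost,[(25,55),(-35,0),(5,45),(-6,6) if wr else (-.01,.01)],seed=2,maxiter=80,popsize=12,tol=1e-5)
    _,foot,zs=seal_pts(o,*r.x[:3]);print('fit2',r.x.round(1),'cost',round(r.fun),'n',gr.sum(),'V thr',th,'foot',(foot+r.x[3]/1e3*R[:,1]).round(4))
    m,sd=regs(r.x)
    if W is not None:
        w=cv2.resize((lit&m&~sd).astype(np.float32),(2*b,2*b),interpolation=cv2.INTER_AREA)>.95
        w=cv2.erode(w.astype(np.uint8),np.ones((3,3)))>0
        Q=W[y0:y0+2*b,x0:x0+2*b][w];Q=Q[np.isfinite(Q).all(1)];Q=Q[abs(Q[:,2]-np.median(Q[:,2]))<.04]
        c=np.median(Q,0);nn=np.linalg.svd(Q-Q.mean(0))[2][2];nn*=np.sign(nn[2])
        print('  depth lit face n',nn.round(3),'-> th',np.degrees(np.arctan2(nn[2],-(nn@R[:,0]))).round(1),'npx',len(Q),'res',np.std((Q-Q.mean(0))@nn).round(4),'perp dist face to axis model mm',((c-foot)@(-(np.cos(np.radians(r.x[0]))*R[:,0]+np.sin(np.radians(r.x[0]))*R[:,2]))*1e3).round(1))
    ov=cr.copy();ov[gr&~m]=(0,0,255);cs,_=cv2.findContours(m.astype(np.uint8),0,2);cv2.drawContours(ov,cs,-1,(0,255,255),1);cs,_=cv2.findContours(sd.astype(np.uint8),0,2);cv2.drawContours(ov,cs,-1,(255,0,255),1)
    return r.x,ov
E
python3 - <<'E'
from h import *
o=monitor.get_obs();im,d,W=cam('scene')
Ws=W.copy()
for _ in range(4): Ws=np.nanmean([Ws,cam('scene')[2]],0)
v,ov=fit2(im,o,Ws);v,ov=fit2(im,o,Ws,wr=1)
cv2.imwrite('pics/ov.png',ov);goto(o['position'],68.2)
E
```

```text
fit2 [ 37.6 -18.   32.2   0. ] cost 1241 n 5063 V thr 105.0 foot [ 0.5083 -0.1891  0.1405]
  depth lit face n [0. 0. 1.] -> th 90.0 npx 0 res nan perp dist face to axis model mm nan
fit2 [ 37.6 -20.8  24.9  -5.7] cost 1184 n 5063 V thr 105.0 foot [ 0.5088 -0.1954  0.1331]
  depth lit face n [0. 0. 1.] -> th 90.0 npx 0 res nan perp dist face to axis model mm nan
t 24.2167 pos [ 0.454  -0.1678  0.1605] yaz 68.1 j [-0.37  0.04  0.65  1.92 -0.03  1.19  1.48] F [ 0.4  0.6 -4.4] w 0.385
  offset mm [0.  0.4 0.1] roll -0.001<stdin>:4: RuntimeWarning: Mean of empty slice
  return _methods._mean(a, axis=axis, dtype=dtype,
  ret = ret.dtype.type(ret / rcount)
  ret = um.true_divide(
h.py:109: RuntimeWarning: Mean of empty slice.
  c=np.median(Q,0);nn=np.linalg.svd(Q-Q.mean(0))[2][2];nn*=np.sign(nn[2])
h.py:110: RuntimeWarning: Mean of empty slice.
  print('  depth lit face n',nn.round(3),'-> th',np.degrees(np.arctan2(nn[2],-(nn@R[:,0]))).round(1),'npx',len(Q),'res',np.std((Q-Q.mean(0))@nn).round(4),'perp dist face to axis model mm',((c-foot)@(-(np.cos(np.radians(r.x[0]))*R[:,0]+np.sin(np.radians(r.x[0]))*R[:,2]))*1e3).round(1))
  ret = _var(a, axis=axis, dtype=dtype, out=out, ddof=ddof,
  arrmean = um.true_divide(arrmean, div, out=arrmean,
  ret = ret.dtype.type(ret / rcount)
```

Run:
```python
from h import *
from scipy.optimize import least_squares
o=monitor.get_obs();R=Ro.from_quat(o['ee_rot']).as_matrix()
fr=[cam('scene') for _ in range(6)];im=fr[0][0];W=np.median([f[2] for f in fr],0)
h=cv2.cvtColor(im,cv2.COLOR_BGR2HSV).astype(int);H,S,V=h[...,0],h[...,1],h[...,2]
c=proj('scene',o['position'][None])[0].astype(int);m=np.zeros(H.shape,bool);m[c[1]-45:c[1]+45,c[0]-45:c[0]+45]=1
m&=(H>36)&(H<95)&(S>45)&(V>45);m=cv2.erode(m.astype(np.uint8),np.ones((2,2)))>0
P=W[m];P=P[np.isfinite(P).all(1)];P=P[(P[:,2]>.07)&(np.linalg.norm(P-o['position'],axis=1)<.15)];print(len(P))
Q=(P-o['position'])*1e3@np.c_[R[:,0],R[:,1],-R[:,2]]  # tool x, tool y, up
print(np.percentile(Q,[5,50,95],axis=0).round(1))
def res(v):
    t=np.radians(v[0]);d=Q-[v[1],v[3],v[2]]
    ys=d[:,0]*np.cos(t)-d[:,2]*np.sin(t);zs=d[:,0]*np.sin(t)+d[:,2]*np.cos(t)+66;xs=d[:,1]
    q=np.c_[abs(xs)-17,abs(ys)-19,abs(zs-56)-56];out=np.linalg.norm(np.maximum(q,0),axis=1);return out+np.minimum(q.max(1),0)
for cy in(None,0):
    f=(lambda v:res(v)) if cy is None else (lambda v:res([v[0],v[1],v[2],0]))
    r=least_squares(f,[38,-18,28,0],loss='soft_l1',f_scale=2);print(cy,r.x.round(1),'rms',np.sqrt(np.mean(f(r.x)**2)).round(2))
    # combined uncertainties
    J=r.jac[:,:3 if cy==0 else 4];print('  sd',np.sqrt(np.diag(np.linalg.inv(J.T@J)))*2)
# glass by depth, same camera
m=np.zeros(H.shape,bool);m[140:165,332:354]=1;m&=(abs(V-200)<45)&(S<45);m=cv2.erode(m.astype(np.uint8),np.ones((3,3)))>0
G=W[m];print('glass',len(G),np.median(G,0).round(4),'px',np.argwhere(m).mean(0)[::-1])
```

```text
289
[[-60.    4.6 -12. ]
 [-36.8  16.5  16.5]
 [ 14.1  18.9  56. ]]
None [ 42.7 -20.5  26.4  -0.1] rms 4.93
  sd [1.1651185  0.55846614 0.51071238 0.15468971]
0 [ 42.7 -20.5  26.4   0. ] rms 4.92
  sd [1.1651339  0.55847372 0.51071265]
glass 137 [nan nan nan] px [341.48905109 151.62043796]
```

Depth gives a tilt of 42.7°, the silhouette 37.6°. The mean is about 40°, with no lateral offset. I'll approach along the glass axis.

Call:
send_rows:
  offset:
    - [-3, 0, 6]
    - [-6, 0, 12]
    - [-9, 0, 18]
    - [-13, 0, 25]
    - [-16, 0, 32]
  roll: [0, 0, 0, 0, 0]

```text
clock: 24.93
position: [0.4692, -0.1741, 0.1276]
ee_rot: [0.19, 0.982, -0.0, -0.0]
ft_force: [0.2, -0.2, -3.7]
grip_width: 0.382
```

Call:
send_rows:
  offset:
    - [-3, 0.5, 6]
    - [-6, 1, 12]
    - [-9, 1.4, 18]
    - [-12, 1.4, 22]
    - [-12, 1.4, 22]
  roll: [0, 0, 0, 0, 0]

```text
clock: 25.35
position: [0.4805, -0.1771, 0.1056]
ee_rot: [0.19, 0.982, -0.0, -0.001]
ft_force: [0.5, -0.0, -4.1]
grip_width: 0.378
```

Call:
send_rows:
  offset:
    - [0, 0, 0]
    - [0, 0, 0]
    - [0, 0, 0]
    - [0, 0, 0]
    - [0, 0, 0]
  roll: [0, 0, 0, 0, 0]

```text
clock: 25.77
position: [0.4805, -0.1771, 0.1068]
ee_rot: [0.19, 0.982, 0.0, 0.0]
ft_force: [0.3, 0.4, -3.6]
grip_width: 0.387
```

Run:
```python
from h import *
from scipy.optimize import least_squares
o=monitor.get_obs();goto([.4803,-.1768,.1061],68.2)
fr=[cam('scene') for _ in range(4)];im=fr[0][0];W=np.nanmedian([f[2] for f in fr],0);it=cam('top')[0]
cv2.imwrite('pics/sf.png',im);cv2.imwrite('pics/tf.png',it)
fit2(im,o)
h=cv2.cvtColor(im,cv2.COLOR_BGR2HSV).astype(int);H,S,V=h[...,0],h[...,1],h[...,2]
a=cv2.resize(im[90:200,295:405],None,fx=3.6,fy=3.6,interpolation=cv2.INTER_CUBIC);b=cv2.resize(it[190:300,400:510],None,fx=3.6,fy=3.6,interpolation=cv2.INTER_CUBIC)
# draw ideal seal (squarely facing, centred, gap 42.5) in yellow, glass axis in magenta
n=nvec(158.2);W0=np.array([.5632,-.21,.052]);R=Ro.from_quat(o['ee_rot']).as_matrix();xs=R[:,1];ys=np.cross(n,xs)
P=W0+.0425*n+SEAL[:,:1]*xs+SEAL[:,1:2]*ys+SEAL[:,2:]*n
for A,nm,u0,v0 in((a,'scene',295,90),(b,'top',400,190)):
    q=((proj(nm,P)-[u0-.5,v0-.5])*3.6).astype(np.int32);cv2.polylines(A,[cv2.convexHull(q)],True,(0,255,255),1)
    q=((proj(nm,np.array([W0,W0+.04*n]))-[u0-.5,v0-.5])*3.6).astype(np.int32);cv2.line(A,tuple(map(int,q[0])),tuple(map(int,q[1])),(255,0,255),1)
cv2.imwrite('pics/final.png',np.hstack([a,b]))
```

```text
t 25.7667 pos [ 0.4805 -0.1771  0.1068] yaz 68.1 j [-0.33  0.19  0.66  1.91 -0.13  1.08  1.57] F [ 0.3  0.4 -3.6] w 0.387
  offset mm [0.3 0.2 0.7] roll -0.001
fit2 [ 38.2 -19.   27.9  -0. ] cost 1120 n 4663 V thr 104.0 foot [ 0.5361 -0.1994  0.0829]
```

View pics/final.png

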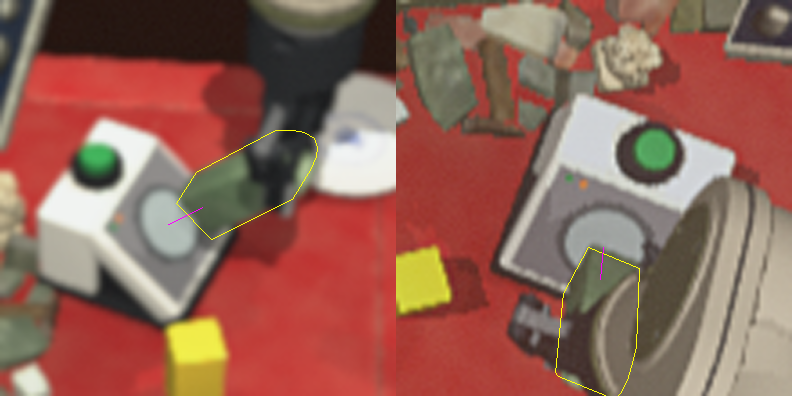

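The left pane shows the seal facing the glass and nearly filling the ideal (yellow) outline, with the button back up. In the right pane the visible green looks slightly offset, so I'll check that numerically.

Run:
```python
from h import *
o=monitor.get_obs();it=cv2.imread('pics/tf.png');h=cv2.cvtColor(it,cv2.COLOR_BGR2HSV).astype(int);H,S,V=h[...,0],h[...,1],h[...,2]
g=(H>36)&(H<95)&(S>30)&(V>45)
for v in range(254,284):
    u=[x for x in range(440,470) if g[v,x]]
    print(v,(min(u),max(u)) if u else None,end='; ')
print()
for v in((38.2,-19,27.9),(40,-19.5,28),(42.7,-20.5,26.4)):
    P,f,z=seal_pts(o,*v);print(v,'foot',f.round(4));print(np.c_[SEAL*1e3,proj('top',P)][[0,1,9,10,2,11]].round(1))
    n=nvec(158.2)
    for W0 in((.5618,-.2085,.0522),(.5655,-.212,.0522)):
        d=f-np.array(W0);k=d@n;print('  gap from face',(k*1e3).round(1),'lateral',((d@[np.cos(np.radians(68.2)),np.sin(np.radians(68.2)),0])*1e3).round(1),'upslope',(d@np.array([np.cos(np.radians(-21.8))*np.sin(np.radians(50)),np.sin(np.radians(-21.8))*np.sin(np.radians(50)),np.cos(np.radians(50))])*1e3).round(1))
```

```text
254 None; 255 None; 256 None; 257 None; 258 None; 259 (455, 457); 260 (455, 455); 261 (457, 462); 262 (456, 456); 263 (455, 461); 264 (454, 464); 265 (453, 464); 266 (454, 462); 267 (453, 461); 268 (453, 460); 269 (452, 459); 270 (453, 458); 271 (452, 456); 272 (452, 455); 273 (452, 455); 274 (452, 453); 275 (452, 452); 276 None; 277 None; 278 None; 279 None; 280 None; 281 None; 282 None; 283 None; 
(38.2, -19, 27.9) foot [ 0.536  -0.1993  0.0827]
[[-17.  -19.    0.  466.7 264.8]
 [-17.   19.    0.  459.4 277.7]
 [ 17.  -19.    0.  452.5 259.1]
 [ 17.   19.    0.  445.5 272. ]
 [-17.  -19.   90.  466.5 285.7]
 [ 17.  -19.   90.  451.3 279.5]]
  gap from face 40.9 lateral -1.1 upslope -1.4
  gap from face 44.0 lateral 0.8 upslope -5.0
(40, -19.5, 28) foot [ 0.5379 -0.2001  0.0841]
[[-17.  -19.    0.  467.1 264. ]
 [-17.   19.    0.  459.9 276.7]
 [ 17.  -19.    0.  453.  258.3]
 [ 17.   19.    0.  446.  271. ]
 [-17.  -19.   90.  466.4 285.9]
 [ 17.  -19.   90.  451.3 279.7]]
  gap from face 40.7 lateral -1.1 upslope 1.1
  gap from face 43.7 lateral 0.8 upslope -2.5
(42.7, -20.5, 26.4) foot [ 0.541  -0.2014  0.0845]
[[-17.  -19.    0.  467.7 262.9]
 [-17.   19.    0.  460.4 275.1]
 [ 17.  -19.    0.  453.5 257.1]
 [ 17.   19.    0.  446.6 269.5]
 [-17.  -19.   90.  466.2 286.1]
 [ 17.  -19.   90.  451.  279.9]]
  gap from face 38.9 lateral -1.1 upslope 4.0
  gap from face 41.9 lateral 0.8 upslope 0.4
```

The top view agrees to within about 1 px. The foot is 39–42 mm from the glass, within about 1 mm sideways and a few mm up the slope, and tilted 38–42° where 40° is wanted. A last check that the other seals and the button are unchanged, then I'll hand in.

Run:
```python
from h import *
a=cv2.imread('pics/scene0.png').astype(int);b=cv2.imread('pics/sf.png').astype(int)
for n,(v0,v1,u0,u1) in{'mott':(245,265,328,346),'dark':(294,318,316,336),'button':(124,142,312,332)}.items():
    A,B=a[v0:v1,u0:u1],b[v0:v1,u0:u1];print(n,'mean absdiff',abs(A-B).mean().round(1),'p95',np.percentile(abs(A-B),95))
o=monitor.get_obs();print(o['clock'],o['position'],o['ft_force'],o['grip_width'])
print(manip.hand_in())
```

```text
mott mean absdiff 11.0 p95 71.14999999999986
dark mean absdiff 2.3 p95 6.0
button mean absdiff 2.1 p95 4.0
26.0167 [ 0.48046704 -0.17705704  0.10662836] [ 0.84480044 -0.71186546 -3.79382452] 0.38541305677416093
the job is handed in; nothing more can be done
None
```

I pressed the reader's button, drew the green seal out and turned it to face the glass. I handed the job in at 26.0 s with the seal still held there at 60 N.

- **Button:** I pressed until it stopped at z = 0.074 with 14 N on it, then released it. The final picture shows it back up.
- **Seal:** I gripped the green seal across its 34 mm and lifted it out (about 0.38 kg). The tool cannot tilt, so I turned the seal in the grip by pushing it against the edge of the fixed stand. The first push slid it in the fingers and only reached about 20°. A second push nearer the foot brought it to about 40°.
- **Final pose:** The foot is about 39–42 mm from the glass, within about 1 mm sideways and up to 5 mm along the slope. Wrist force shows only the seal's weight, so nothing is touching the reader.

**Checks that disagreed:**
- **Tilt:** The silhouette fits gave about 38° and the depth fit 42.7°, against the 40° wanted, so it may be 2–3° off square.
- **Glass position:** The two cameras place the glass about 5 mm apart.
- **Other seals:** The flat-topped dark seal looks the same before and after. Around the rounded mottled seal the pictures differ somewhat. That may only be the green seal no longer standing beside it. It was upright in the last crop I viewed, but I did not look at it again after the final move.
- **Picture budget:** I viewed 14 pictures, above the 10 planned.

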